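# Load the deburring tumbler, latch its guard gate and start it

### The arm

A 6-joint arm with a two-finger parallel gripper is mounted at the origin on the work surface. World frame = base frame: x ahead of the robot, y to its left, z up, the work surface at z = 0. Lengths are in m, angles in rad, forces in N, time in s.
With the tool pointing down it reaches from about 0.35 to 0.975 m from the base axis. Payload 4.9 kg.
Tool frame: the origin (TCP) lies midway between the tips of the shut fingers; the grasp point (between the pads) lies 19 mm behind it (arm.grip_point_offset is the distance from the TCP to the grasp point, in m); z points along the fingers, y is the line along which they close (so a half turn about z gives the same grasp; the last joint's range is limited). The gripper opens to 85 mm and grips with 20 to 120 N. Pads are 22 mm wide; open, the fingers measure 114 mm over their backs; the gripper's body (76 mm by 85 mm) begins 54 mm behind the grasp point. The pads swing forward as they close: fully open they stand 13 mm farther back than shut.
Start: joints at [1.188, 0.053, 1.613, -0, 1.476, -0.119], TCP at [0.163, 0.603, 0.231] pointing down, gripper open.
Joint ranges: [-3.01, 3.01], [-1.01, 2.22], [0.06, 2.58], [-1.02, 4.17], [0.09, 2.62], [-3.14, 3.14]. Speed limits (rad/s): [2.57, 2.57, 3.14, 3.14, 3.14, 3.14].

### API

Orientations are given as a unit quaternion [w, x, y, z].
In Python, from bench import arm, get_image gives the robot as it stands.
- The arm moves only by the tool jog_arm, never from a script. Its argument "series" is a list of rows, each an object of numbers: "tx", "ty", "tz": the shift along the tool's x, y, z in mm; "turn": the turn about the tool's z in degrees; "fingers": the opening, from 0 (shut) to 1 (fully open). In form: [{"tx": .., "ty": .., "tz": .., "turn": .., "fingers": ..}, ...]. A call has 1 to 10 rows; each row is the pose to reach, as a shift and turn from the pose commanded when the call began, along the tool's axes at that moment; what a row does not reach only later rows make up. A row lasts 1/8 s, in which the tool goes at most 62.5 mm and 10.7 degrees, less where a joint would pass 70% of its speed; a pose out of reach is approached as far as the arm can. A call with a gripper value outside its range is refused whole. The fingers move at their own pace and stop on an object; "squeeze" is the grip in N (left out, the last holds). Time passes only in rows, so rows that repeat a pose let the fingers close. It gives the time, the measured TCP pose, the force, the opening and the grip force at its end, in the units of the state.
- arm.get_state(): the state, without advancing time (a new reading comes with each control period).
- get_image(name): name is "side" or "top" or "wrist"; returns a dict with "image" (480x640x3 uint8, red, green, blue), "depth" (480x640 float32, m along the optical axis (not along the pixel's ray), 0 where there is no reading), "fx", "fy", "cx", "cy" (pixels), "D" ([k1, k2, p1, p2, k3] as OpenCV has them; the pictures are not rectified), "origin" and "attitude" of the camera in the world; the wrist camera has in their place "mount" (4x4, takes a point from camera to tool coordinates, whose origin is the TCP and whose axes are the flange's). Camera axes: x right, y down, z forward; pixel columns grow to the right and rows downward; lengths in m; the calibration is good to about 2 mm. A picture is of the moment at which its call begins: read the wrist's pose just before it.
- arm.close_job(): hands the job in; it is judged then, once.
The state is a dict: "time": time; "q": joint angles; "joint_velocities": joint speeds; "joint_torque": joint torques, N m; "ee_pos": TCP position; "tool_rot": TCP orientation; "contact_force": force on the tool from outside, world axes, zero at the start; "ft_torque": the same for the moment, N m; "grip_width": finger opening in m; "gripper_force": force on a finger pad.
Only numpy, scipy, OpenCV 4.12 (cv2) and the standard library are available. Lean on these libraries where they do the work, as an engineer would, in place of code of your own. Each camera call takes 0.05 s, during which the arm holds its last target. There are 200 camera calls.

### The job

Load and start the deburring tumbler: tip its lid up by the orange tab and lift it off, put every bright steel hub that is on the bench into the blue bowl, and seat the lid flat on the bowl's rim again. Only then push the green guard gate shut until its sprung latch snaps in behind the strike, and last throw the red start lever fully over, away from where it leans. Leave the brass bushes and everything else on the bench where they are.

Things in the scene. Friction and masses are not known exactly. Their poses are not given: they have to be found in the camera images.
- tumbler: (All sizes here in mm.) Bench deburring tumbler, fixed: dark base 250 x 262 x 20, blue round bowl in its middle, cream sheet-steel guard fence 120 high round it (inner faces 116 from the centre), open above. Origin: centre of the underside; z up. The bowl is 180 outside, wall 6, rim 90 above the bench. Dark corner blocks, 88 high, fill the corners between bowl and fence. The side towards its -y has the gate.
- bowl_in (a point): Centre of the bowl's inner floor, 31 above the bench; inside the bowl is 168 dia and 59 deep. Axes as the tumbler's.
- bowl_rim (a point): Centre of the bowl's mouth, 90 above the bench. Axes as the tumbler's.
- lid: Loose round lid, at the start on the bowl: grey plug 156 dia x 9 below, white disc 188 dia x 5 on it, 0.18 kg. Origin: centre of the plug's underside, z up; seated, it lies 9 below the rim (81 above the bench), the disc resting on the rim. The plug has 6 of play all round. An orange upright tab stands on the disc near its -x edge.
- lid_tab (a point): Middle of the orange tab of the lid: 26 along the lid's x (radially), 12 thick along the lid's y, 30 tall; its centre is 66 from the lid's centre towards -x. This point is 19 above the disc's upper face (33 above the plug's underside). Pinch its 12 thickness from above.
- lid_far (a point): Point on the disc's edge opposite the tab, 94 from the lid's centre towards +x, at the disc's underside: the edge the lid pivots on when it is tipped up by the tab.
- gate (a joint): Hinge angle of the green gate in the guard's -y side, rad: 0 shut, grows as it swings outwards; hinge vertical at the +x end. Starts 0.45 to 0.8, stays where it is left (about 0.05 N m of friction), stops at 0. The gate is 162 long from the hinge, from 25 to 120 above the bench, 8 thick, its last 40 at the free end 18 thick.
- latch (a joint): Brass bevelled sprung bolt in the gate's free end, 104 above the bench, m: 0 fully out, up to 0.012 pushed in. It stands out 10 mm. On closing, its bevel meets the brass strike of the guard at about 0.15 rad, it is pressed in some 9 mm (1.6 to 3.4 N of spring), and springs out behind the strike at about 0.02 rad; that takes 4 to 9 N at the gate's free end. Fully out with the gate shut means latched.
- gate_hinge (a point): On the gate's hinge axis, 72.5 above the bench. Its x points from the gate's free end to the hinge, -y out of the outer face; turns with the gate.
- gate_push (a point): Where to push: on the outer face of the gate's thick free end, 138 from the hinge axis, 9 outwards of the gate's middle plane, 98 above the bench (22 below the gate's top). Axes as gate_hinge. Push towards +y of this point, following the arc. The brass strike on the guard begins 163 from the hinge and stands 6 proud of the shut gate here: keep fingers and gripper off it and the grey post behind it (120 high).
- hub1: bright steel flanged hub: round flange 40 dia x 8 thick below, round shank 24 dia above it, 44 tall in all, with a dark spot (bore) on top, 0.18 kg more or less; origin at the centre of the flange's underside, z up the shank. Two to four of hub1 to hub4 are present; they stand on the bench, right of the round mat.
- hub2: As hub1.
- hub3: As hub1.
- hub4: As hub1.
- switch (a joint): Start switch of the tumbler: red-knobbed lever on a grey block (70 x 50 x 25) fixed on the bench beyond the mat. Angle in rad: 0 to 0.1 at the start (off, leaning about 0.5 rad from upright towards the robot), 1.0 fully over (on, leaning as far the other way). Pivot 22 above the bench in the middle of the block; it stays where it is left; about 1 N at the knob moves it.
- switch_tip (a point): Centre of the lever's red knob (26 dia), 80 from the pivot; in this point's own axes the pivot lies at (38.4, 0, -70.2). The lever swings about its y, the knob moving towards its +x when thrown over, from 38 on one side of the pivot to 38 on the other, 92 above the bench at both ends and 102 midway.
- mat: Round black rubber mat, 200 dia, 3 thick, fixed on the bench: a free place to lay the lid down. Origin: centre of its underside.
- bush1: Plain brass bush, 30 dia x 30 tall, stands among the hubs: stays where it is.
- bush2: As bush1, beyond the mat: stays.
- brush: Hand brush lying at the far side: stays.
- wrench: Wrench lying at the far right: stays.
- jar: Small jar with red cap, 60 dia x 70: stays.
- cup: White cup, 72 dia x 70: stays.
- gauge_block: Dark steel block 90 x 30 x 20: stays.
Mind the look-alikes: they are no part of the job. Leave any purple or turquoise look-alike of the hub2 alone.

How it is judged:
On the way, in this order (a step that is already met when the one before it is completed fails the run):
1. the lid is tipped up at its tab (by more than 7 degrees) while its far edge is still at the rim (angle between lid's own z axis and vertical above 0.12 rad and z of lid_far in the frame of bowl_rim below 0.02 m and horizontal distance between lid and bowl_rim below 0.04 m and z of lid in the frame of bowl_rim above -0.004 m), for 0.05 s.
2. the lid is off, clear of the bowl, and every hub present is in the bowl (horizontal distance between lid and bowl_rim above 0.12 m and horizontal distance between each of hub1, hub2, hub3, hub4 and bowl_in below 0.082 m and z of each of hub1, hub2, hub3, hub4 in the frame of bowl_rim below -0.01 m and z of each of hub1, hub2, hub3, hub4 in the frame of bowl_in above -0.01 m), for 0.2 s.
3. the lid is seated on the rim again over the hubs and let go, the gate not yet shut (horizontal distance between lid and bowl_rim below 0.01 m and angle between lid's own z axis and vertical below 0.06 rad and z of lid in the frame of bowl_rim between -0.016 and -0.004 m and horizontal distance between each of hub1, hub2, hub3, hub4 and bowl_in below 0.082 m and z of each of hub1, hub2, hub3, hub4 in the frame of bowl_rim below -0.01 m and z of each of hub1, hub2, hub3, hub4 in the frame of bowl_in above -0.01 m and contact force between the fingers and lid below 0.3 N and value of joint gate above 0.15 rad), for 0.3 s.
4. the gate is shut and its latch has snapped out behind the strike (value of joint gate below 0.035 rad and value of joint latch below 0.003 m), for 0.3 s.
5. the start switch is thrown over (value of joint switch above 0.8 rad), for 0.1 s.
At the end, for the whole second after the job is handed in: Every hub present lies in the bowl below the rim; lid down on the rim, within 10 mm of centre, tilt under 0.06 rad; gate under 0.035 rad with the latch bolt out (under 3 mm pressed); switch lever over by more than 0.8 of 1.0 rad; lid at rest (all of step 4 and horizontal distance between each of hub1, hub2, hub3, hub4 and bowl_in below 0.082 m and z of each of hub1, hub2, hub3, hub4 in the frame of bowl_rim below -0.01 m and z of each of hub1, hub2, hub3, hub4 in the frame of bowl_in above -0.01 m and horizontal distance between lid and bowl_rim below 0.01 m and angle between lid's own z axis and vertical below 0.06 rad and z of lid in the frame of bowl_rim between -0.016 and -0.004 m and value of joint switch above 0.8 rad and linear speed of lid below 0.03 m/s); the robot touches nothing.
It fails at once if a brass bush, the brush, wrench, jar, cup or gauge block is shifted by more than 5 cm (distance of any of bush1, bush2, brush, wrench, jar, cup, gauge_block from where it was at the start of the episode above 0.05 m).
Of hub1, hub2, hub3, hub4 only 2 to 4 are there at a start; the rules pass over those that are not, and their reading is None.
At some moment in a run one of hub1, hub2, hub3, hub4 may be knocked a few centimetres aside while the robot is not near it.
Once in a run the grip may slacken for a moment while it holds something.
It also fails if it takes over 210 s, if anything falls off the work surface, if the arm or the gripper's body presses on something with over 40 N, if the wrist force passes 120 N, or if a joint passes its speed limit or range.

## Working session

There is one attempt and no reset: what is moved stays moved. The work goes in short steps, Python scripts to look and compute and a tool call to move; the robot and the scene stay as the last step left them, time stands still between calls to the robot, and variables do not carry over. Pictures are saved under pics/ and viewed, at most 14 in all, crops included, and the job is handed in when it is done.

Besides the shell and the picture viewer there is one more tool, called by a JSON object that holds its "name" and its "arguments", one argument or row to a line. jog_arm: Moves the arm, as the interface text tells. Its arguments: {"type":"object","properties":{"series":{"type":"array","items":{"type":"object","properties":{"tx":{"type":"number"},"ty":{"type":"number"},"tz":{"type":"number"},"turn":{"type":"number"},"fingers":{"type":"number"}}}},"squeeze":{"type":"number"}},"required":["series"]}

```bash
ls; mkdir -p pics; cat > h.py <<'E'
import numpy as np, cv2, json
from bench import arm, get_image
from scipy.spatial.transform import Rotation as R
def q2R(q): return R.from_quat([q[1],q[2],q[3],q[0]]).as_matrix()
def cam(name):
    s=arm.get_state(); d=get_image(name)
    if name=="wrist":
        T=np.eye(4); T[:3,:3]=q2R(s["tool_rot"]); T[:3,3]=s["ee_pos"]; M=T@np.array(d["mount"])
    else:
        M=np.eye(4); a=np.array(d["attitude"]); M[:3,:3]=a if a.shape==(3,3) else q2R(a); M[:3,3]=d["origin"]
    d["M"]=M; return d
def cloud(d):
    h,w=d["depth"].shape; K=np.array([[d["fx"],0,d["cx"]],[0,d["fy"],d["cy"]],[0,0,1]])
    u,v=np.meshgrid(np.arange(w),np.arange(h))
    p=cv2.undistortPoints(np.stack([u,v],-1).reshape(-1,1,2).astype(np.float64),K,np.array(d["D"],float)).reshape(h,w,2)
    z=d["depth"][...,None]; P=np.concatenate([p*z,z],-1)
    W=P@d["M"][:3,:3].T+d["M"][:3,3]; W[d["depth"]==0]=np.nan; return W
def save(d,n): cv2.imwrite("pics/"+n,cv2.cvtColor(d["image"],cv2.COLOR_RGB2BGR))
E
python3 - <<'E'
from h import *
for n in ["top","side"]:
    d=cam(n); save(d,n+"0.png"); np.savez("pics/"+n+"0.npz",im=d["image"],W=cloud(d)); print(n,d["M"].round(3).tolist(),d["fx"],d["D"])
s=arm.get_state(); print(s["ee_pos"],s["tool_rot"],s["time"],s["grip_width"]); print(q2R(s["tool_rot"]).round(3))
E
```

```text
pics
top [[0.006, -0.986, 0.166, 0.334], [-1.0, -0.009, -0.015, -0.046], [0.016, -0.166, -0.986, 1.193], [0.0, 0.0, 0.0, 1.0]] 531.5758575301263 [-0.11250383  0.          0.          0.          0.        ]
side [[0.855, -0.362, 0.372, -0.001], [-0.519, -0.618, 0.591, -0.899], [0.016, -0.698, -0.716, 1.089], [0.0, 0.0, 0.0, 1.0]] 610.2904298478082 [-0.1721573  0.         0.         0.         0.       ]
[0.16273283 0.60284288 0.2301735 ] [-2.41911601e-04  1.31499115e-01  9.91315824e-01 -9.28011335e-04] 0.1 0.08569049527223017
[[-0.965  0.261 -0.001]
 [ 0.261  0.965 -0.002]
 [ 0.    -0.002 -1.   ]]
```

View pics/top0.png

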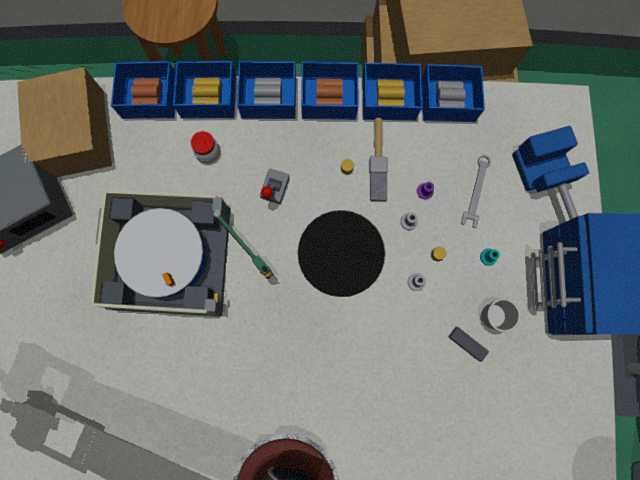

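View pics/side0.png

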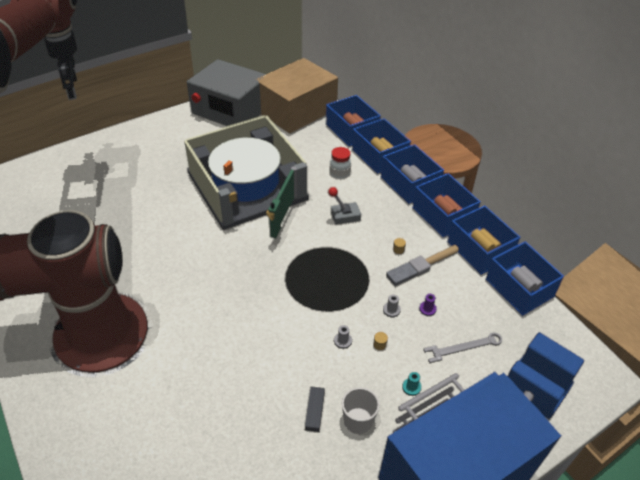

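The top view shows bright steel hubs at (409,220) and (417,281). The look-alikes are the purple one (426,190), the turquoise one (490,256), and the brass bushes (439,253) and (347,166). The tab is at (168,279), the gate's free end at (265,270), the switch knob at (267,191), and the mat centre at (341,253).

```bash
python3 - <<'E'
from h import *
for n in ["top","side"]:
    D=np.load(f"pics/{n}0.npz"); im,W=D["im"],D["W"]
    hsv=cv2.cvtColor(im,cv2.COLOR_RGB2HSV); H,S,V=[hsv[...,i].astype(int) for i in range(3)]
    z=W[...,2]; x=W[...,0]; y=W[...,1]
    def st(name,m):
        k,l,stt,c=cv2.connectedComponentsWithStats(m.astype(np.uint8))
        for i in range(1,k):
            if stt[i,4]>=(25 if n=="top" else 30):
                p=W[l==i]; print(n,name,c[i].round(),stt[i,4],np.nanmedian(p,0).round(4),"min",np.nanmin(p,0).round(3),"max",np.nanmax(p,0).round(3))
    ws=(x>.2)&(x<.85)&(y<.6)&(y>-.55)
    st("orange",ws&(H<14)&(S>150)&(V>110)&(z>.08))
    st("disc",ws&(z>.088)&(z<.106)&(S<60)&(V>150)&(y>.1))
    st("mat",ws&(V<50)&(z<.012)&(z>-.01)&(y<.15))
    st("red",ws&((H<6)|(H>174))&(S>150)&(z>.06))
    st("tall",ws&(z>.018)&(z<.075)&(y<-.05))
    st("gate",ws&(H>40)&(H<90)&(S>80)&(z>.05)&(y>0))
    st("fence",ws&(z>.11)&(z<.13)&(y>0))
E
```

```text
top orange [266. 190.] 65 [0.6327 0.0442 0.1043] min [0.623 0.034 0.1  ] max [0.644 0.055 0.109]
top disc [157. 252.] 5825 [0.5016 0.2716 0.096 ] min [0.41  0.178 0.089] max [0.594 0.364 0.103]
top mat [341. 253.] 5737 [ 0.5153 -0.1201  0.0045] min [ 0.42  -0.218 -0.004] max [ 0.614 -0.023  0.012]
top red [202. 143.] 410 [0.7515 0.1922 0.0713] min [0.726 0.168 0.061] max [0.777 0.218 0.079]
top red [267. 191.] 107 [0.631  0.0428 0.1027] min [0.621 0.032 0.091] max [0.644 0.055 0.109]
top tall [391. 112.] 577 [ 0.8398 -0.2334  0.0492] min [ 0.836 -0.302  0.018] max [ 0.849 -0.17   0.075]
top tall [334. 111.] 467 [ 0.8397 -0.1034  0.0478] min [ 0.835 -0.155  0.018] max [ 0.845 -0.052  0.075]
top tall [452. 113.] 597 [ 0.8395 -0.3773  0.0474] min [ 0.835 -0.448  0.018] max [ 0.85  -0.314  0.075]
top tall [378. 166.] 772 [ 0.7122 -0.2061  0.0205] min [ 0.638 -0.226  0.018] max [ 0.836 -0.186  0.03 ]
top tall [522. 157.] 314 [ 0.7379 -0.5399  0.0422] min [ 0.696 -0.55   0.018] max [ 0.768 -0.53   0.075]
top tall [347. 165.] 144 [ 0.7147 -0.1327  0.0316] min [ 0.7   -0.147  0.018] max [ 0.
[... 2790 characters left out ...]
side tall [314. 407.] 513 [ 0.311  -0.404   0.0204] min [ 0.275 -0.446  0.018] max [ 0.351 -0.361  0.027]
side tall [360. 407.] 1015 [ 0.3783 -0.4588  0.0512] min [ 0.339 -0.5    0.018] max [ 0.41  -0.429  0.075]
side gate [283. 196.] 349 [0.5169 0.0877 0.112 ] min [0.456 0.031 0.05 ] max [0.57  0.137 0.126]
side gate [275. 226.] 44 [0.4631 0.0352 0.068 ] min [0.456 0.029 0.05 ] max [0.484 0.049 0.084]
side fence [273.  84.] 2244 [0.7351 0.5333 0.1202] min [0.539 0.418 0.11 ] max [0.85  0.6   0.129]
side fence [249. 160.] 1270 [0.497  0.2313 0.1184] min [0.374 0.025 0.11 ] max [0.629 0.401 0.13 ]
side fence [228. 165.] 73 [0.4416 0.2374 0.1216] min [0.429 0.227 0.11 ] max [0.457 0.25  0.129]
```

```bash
python3 - <<'E'
import cv2
a=cv2.imread("pics/top0.png"); b=cv2.imread("pics/side0.png")
c=cv2.hconcat([cv2.resize(a[175:300,85:285],(400,250),interpolation=3)*1,cv2.resize(a[175:300,335:535],(400,250),interpolation=3)])
d=cv2.resize(b[110:250,180:380],(400,280),interpolation=3);e=cv2.resize(b[270:410,320:520],(400,280),interpolation=3)
cv2.imwrite("pics/crop0.png",cv2.vconcat([c,cv2.hconcat([d,e])]))
E
```

```text
(no output)
```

View pics/crop0.png

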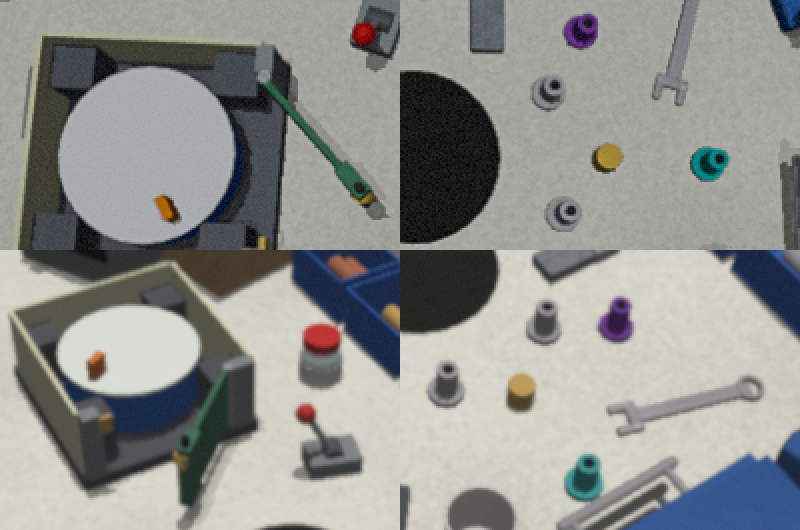

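The crops show two bright hubs, both standing: at about (0.589,-0.275) and (0.450,-0.288). The purple and turquoise parts are decoys. The lid centre is at (0.502,0.270) and the tab at (0.441,0.239), 68 mm from it against 66 nominal. I'll go above the tab first.

```bash
cat > mv.py <<'E'
import sys; from h import *
# target x y z(m) ang(deg, world angle of tool y); prints shift in mm / turn
x,y,z,a=map(float,sys.argv[1:5]); s=arm.get_state(); Rm=q2R(s["tool_rot"])
d=Rm.T@(np.array([x,y,z])-s["ee_pos"])*1000
cur=np.degrees(np.arctan2(Rm[1,1],Rm[0,1])); t=-(a-cur); t=(t+90)%180-90
print("d",d.round(1),"turn",round(t,1),"alt",round(t-180*np.sign(t),1),"q6",round(np.degrees(s["q"][5]),1),"rows",max(np.linalg.norm(d)/62.5,abs(t)/10.7))
E
python3 mv.py .441 .239 .22 117
```

```text
d [-363.5 -278.7   10.6] turn -42.1 alt 137.9 q6 -6.8 rows 7.330685269625953
```

{"name": "jog_arm", "arguments": {
  "series": [
    {"tx": -364,"ty": -279,"tz": 10,"turn": -42,"fingers": 1},
    {"tx": -364,"ty": -279,"tz": 10,"turn": -42,"fingers": 1},
    {"tx": -364,"ty": -279,"tz": 10,"turn": -42,"fingers": 1},
    {"tx": -364,"ty": -279,"tz": 10,"turn": -42,"fingers": 1},
    {"tx": -364,"ty": -279,"tz": 10,"turn": -42,"fingers": 1},
    {"tx": -364,"ty": -279,"tz": 10,"turn": -42,"fingers": 1},
    {"tx": -364,"ty": -279,"tz": 10,"turn": -42,"fingers": 1},
    {"tx": -364,"ty": -279,"tz": 10,"turn": -42,"fingers": 1},
    {"tx": -364,"ty": -279,"tz": 10,"turn": -42,"fingers": 1},
    {"tx": -364,"ty": -279,"tz": 10,"turn": -42,"fingers": 1}
  ]
}}

```text
time: 1.35
ee_pos: [0.4412, 0.2393, 0.2209]
tool_rot: [-0.0, -0.232, 0.973, 0.0]
contact_force: [-0.0, 0.5, 0.8]
grip_width: 0.0855
gripper_force: 0.0
```

```bash
cat > lid.py <<'E'
import sys; from h import *
d=cam("wrist"); save(d,sys.argv[1]); W=cloud(d); im=d["image"]
hsv=cv2.cvtColor(im,cv2.COLOR_RGB2HSV); H,S,V=[hsv[...,i].astype(int) for i in range(3)]
m=(H<16)&(S>140)&(V>90)&(W[...,2]<.2); 
k,l,st,c=cv2.connectedComponentsWithStats(m.astype(np.uint8)); i=1+st[1:,4].argmax(); p=W[l==i]; t=p[p[:,2]>np.nanpercentile(p[:,2],98)-.006]
r=cv2.minAreaRect((t[:,:2]*1000).astype(np.float32)); print("tab px",c[i],"rect(mm)",r,"ztop",np.nanpercentile(t[:,2],50))
s=arm.get_state(); print(s["ee_pos"],s["time"])
E
python3 lid.py w1.png; python3 mv.py .441 .239 .22 117
```

```text
tab px [327.22580645 222.50230415] rect(mm) ((432.8345947265625, 240.12774658203125), (10.686049461364746, 10.172480583190918), 26.786998748779297) ztop 0.12581781239876139
[0.44099454 0.23970178 0.22099908] 1.4
d [ 0.3 -0.6  1. ] turn -0.1 alt 179.9 q6 -96.9 rows 0.0195350095471088
```

View pics/w1.png

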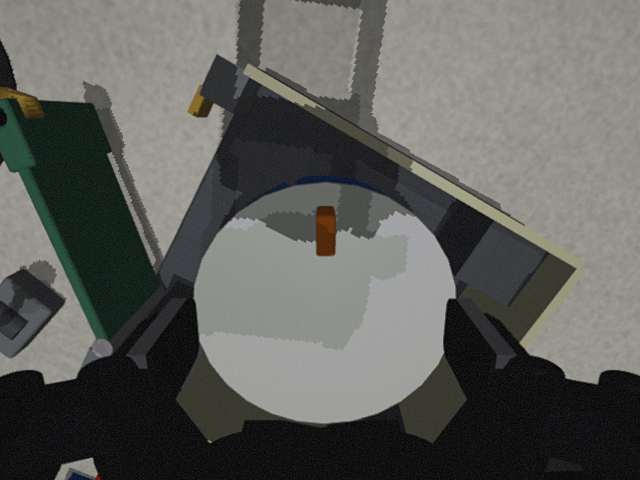

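The wrist view shows the tab upright at (326,231), so its yaw matches the tool. Next is its offset in tool axes.

```bash
cat > lid.py <<'E'
import sys; from h import *
d=cam("wrist"); save(d,sys.argv[1]); im=d["image"]
s=arm.get_state(); Rm=q2R(s["tool_rot"]); W=cloud(d)
T=(W-s["ee_pos"])@Rm*1000
hsv=cv2.cvtColor(im,cv2.COLOR_RGB2HSV); H,S,V=[hsv[...,i].astype(int) for i in range(3)]
def ray(u,v,z):
    K=np.array([[d["fx"],0,d["cx"]],[0,d["fy"],d["cy"]],[0,0,1]]); p=cv2.undistortPoints(np.array([[[u,v]]],float),K,np.array(d["D"]))[0,0]
    r=d["M"][:3,:3]@[p[0],p[1],1]; o=d["M"][:3,3]; return o+r*(z-o[2])/r[2]
if __name__=="__main__":
    m=(H<16)&(S>140)&(V>90)&(W[...,2]<.2)
    k,l,st,c=cv2.connectedComponentsWithStats(m.astype(np.uint8)); i=1+st[1:,4].argmax()
    p=T[l==i]; zz=W[l==i][:,2]; print("box",st[i],"tool pct 2/50/98",np.nanpercentile(p,[2,50,98],axis=0).round(1).tolist(),"z",np.nanpercentile(zz,[2,50,98]).round(3))
    g=(S<40)&(V>120)&(W[...,2]>.085)&(W[...,2]<.105); q=T[g]; print("disc pct",np.nanpercentile(q,[1,50,99],axis=0).round(1).tolist())
    x,y,w,h=st[i][:4]; print("rays top edges L,R:",[((ray(u,y+6,.129)-s["ee_pos"])@Rm*1000).round(1) for u in (x,x+w)])
E
python3 lid.py w2.png
```

```text
box [316 216  18  18 214] tool pct 2/50/98 [[2.3, -0.8, 94.0], [8.7, 5.1, 95.2], [12.2, 8.7, 96.4]] z [0.125 0.126 0.127]
disc pct [[-152.5, -83.1, 123.5], [-67.6, 3.6, 125.0], [0.9, 88.0, 126.5]]
rays top edges L,R: [array([ 9.4, -1.4, 92.1]), array([ 9.4,  9.2, 92.1])]
```

{"name": "jog_arm", "arguments": {
  "series": [
    {"tx": 2,"ty": 4,"tz": 50,"fingers": 1},
    {"tx": 2,"ty": 4,"tz": 90,"fingers": 1},
    {"tx": 2,"ty": 4,"tz": 118,"fingers": 1},
    {"tx": 2,"ty": 4,"tz": 118,"fingers": 1},
    {"tx": 2,"ty": 4,"tz": 118,"fingers": 0},
    {"tx": 2,"ty": 4,"tz": 118,"fingers": 0},
    {"tx": 2,"ty": 4,"tz": 118,"fingers": 0},
    {"tx": 2,"ty": 4,"tz": 118,"fingers": 0},
    {"tx": 2,"ty": 4,"tz": 118,"fingers": 0},
    {"tx": 2,"ty": 4,"tz": 118,"fingers": 0}
  ],
  "squeeze": 20
}}

```text
$.series[0]: bad value
```

{"name": "jog_arm", "arguments": {
  "series": [
    {"tx": 2,"ty": 4,"tz": 50,"turn": 0,"fingers": 1},
    {"tx": 2,"ty": 4,"tz": 90,"turn": 0,"fingers": 1},
    {"tx": 2,"ty": 4,"tz": 118,"turn": 0,"fingers": 1},
    {"tx": 2,"ty": 4,"tz": 118,"turn": 0,"fingers": 1},
    {"tx": 2,"ty": 4,"tz": 118,"turn": 0,"fingers": 0},
    {"tx": 2,"ty": 4,"tz": 118,"turn": 0,"fingers": 0},
    {"tx": 2,"ty": 4,"tz": 118,"turn": 0,"fingers": 0},
    {"tx": 2,"ty": 4,"tz": 118,"turn": 0,"fingers": 0},
    {"tx": 2,"ty": 4,"tz": 118,"turn": 0,"fingers": 0},
    {"tx": 2,"ty": 4,"tz": 118,"turn": 0,"fingers": 0}
  ],
  "squeeze": 20
}}

```text
time: 2.7
ee_pos: [0.4385, 0.2418, 0.1041]
tool_rot: [0.001, -0.232, 0.973, -0.0]
contact_force: [-0.9, -1.4, 4.1]
grip_width: 0.0116
gripper_force: 22.9
```

{"name": "jog_arm", "arguments": {
  "series": [
    {"tx": 0,"ty": 0,"tz": -6,"turn": 0,"fingers": 0},
    {"tx": 0,"ty": 0,"tz": -12,"turn": 0,"fingers": 0},
    {"tx": 0,"ty": 0,"tz": -18,"turn": 0,"fingers": 0},
    {"tx": -1,"ty": 0,"tz": -24,"turn": 0,"fingers": 0},
    {"tx": -1,"ty": 0,"tz": -26,"turn": 0,"fingers": 0},
    {"tx": -1,"ty": 0,"tz": -26,"turn": 0,"fingers": 0}
  ]
}}

```text
time: 3.45
ee_pos: [0.439, 0.2423, 0.1295]
tool_rot: [0.0, -0.232, 0.973, 0.0]
contact_force: [-0.2, 0.6, -2.0]
grip_width: 0.0115
gripper_force: 22.1
```

```bash
cat > plane.py <<'E'
import sys; from h import *
d=cam("wrist"); save(d,sys.argv[1]); W=cloud(d); im=d["image"]
hsv=cv2.cvtColor(im,cv2.COLOR_RGB2HSV); S,V=hsv[...,1].astype(int),hsv[...,2].astype(int)
s=arm.get_state(); Rm=q2R(s["tool_rot"])
T=(W-s["ee_pos"])@Rm*1000
g=(S<45)&(V>90)&(T[...,2]>-30)&(T[...,2]<130)&(T[...,0]<30)&(T[...,0]>-190)&(abs(T[...,1])<100)&(W[...,2]>float(sys.argv[2]))
p=T[g]
for _ in range(5):
    c=np.linalg.lstsq(np.c_[p[:,:2],np.ones(len(p))],p[:,2],rcond=None)[0]; r=p[:,2]-np.c_[p[:,:2],np.ones(len(p))]@c; p=p[abs(r)<4]
print("n",len(p),"slopes(tx,ty) rad",c[:2].round(3),"TCP->disc plane mm",c[2].round(1),"ext",np.percentile(p,[1,99],axis=0).round(0).tolist(),"world z",(s["ee_pos"][2]-c[2]/1000).round(4))
E
python3 plane.py w3.png .08; python3 -c "
from h import *
d=cam('side');save(d,'s3.png');a=d['image'][100:260,150:350];cv2.imwrite('pics/s3c.png',cv2.cvtColor(cv2.resize(a,(600,480),interpolation=3),4))"
```

```text
n 30114 slopes(tx,ty) rad [-0.004 -0.   ] TCP->disc plane mm 7.8 ext [[-60.0, -80.0, 6.0], [25.0, 84.0, 9.0]] world z 0.1214
```

View pics/s3c.png

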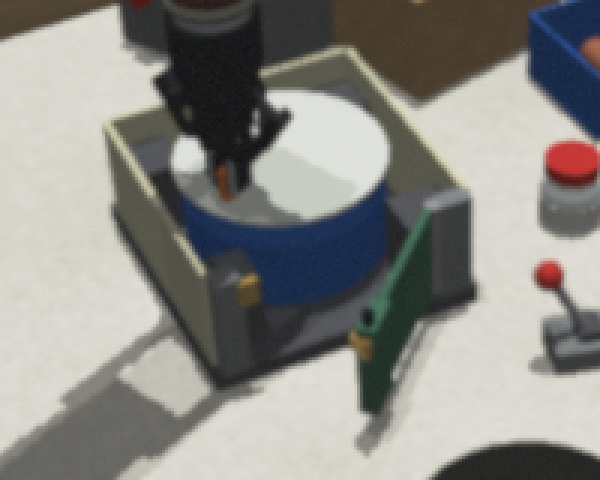

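The lid rose level: the plane fit gives no slope, and the side view shows the disc flat about 26 mm up. The grip is too stiff to pivot, so I'll ease it and let the far edge settle on the rim.

{"name": "jog_arm", "arguments": {
  "series": [
    {"tx": 0,"ty": 0,"tz": 0,"turn": 0,"fingers": 0.125},
    {"tx": 0,"ty": 0,"tz": 0,"turn": 0,"fingers": 0.125}
  ]
}}

```text
time: 3.8
ee_pos: [0.4388, 0.2421, 0.1291]
tool_rot: [-0.0, -0.232, 0.973, -0.0]
contact_force: [0.0, 0.7, -2.1]
grip_width: 0.0114
gripper_force: 22.1
```

```bash
python3 plane.py w4.png .08
```

```text
n 30055 slopes(tx,ty) rad [-0.005 -0.001] TCP->disc plane mm 8.1 ext [[-60.0, -80.0, 7.0], [26.0, 84.0, 10.0]] world z 0.121
```

{"name": "jog_arm", "arguments": {
  "series": [
    {"tx": 0,"ty": 0,"tz": 0,"turn": 0,"fingers": 0.136}
  ]
}}

```text
time: 3.98
ee_pos: [0.4389, 0.2422, 0.1293]
tool_rot: [-0.0, -0.232, 0.973, 0.0]
contact_force: [0.7, -0.4, -2.3]
grip_width: 0.0117
gripper_force: 14.7
```

```bash
python3 plane.py w5.png .08
```

```text
n 30035 slopes(tx,ty) rad [-0.005 -0.001] TCP->disc plane mm 8.0 ext [[-60.0, -79.0, 7.0], [26.0, 84.0, 10.0]] world z 0.1212
```

{"name": "jog_arm", "arguments": {
  "series": [
    {"tx": 0,"ty": 0,"tz": 0,"turn": 0,"fingers": 0.139}
  ]
}}

```text
time: 4.15
ee_pos: [0.4391, 0.2423, 0.1295]
tool_rot: [0.0, -0.232, 0.973, 0.0]
contact_force: [0.3, -0.0, -1.0]
grip_width: 0.0123
gripper_force: 4.7
```

```bash
python3 plane.py w5.png .08; python3 -c "
from h import *
s=arm.get_state();print(s['grip_width'],s['gripper_force'])"
```

```text
n 32886 slopes(tx,ty) rad [-0.156 -0.   ] TCP->disc plane mm 9.4 ext [[-70.0, -82.0, 5.0], [29.0, 85.0, 21.0]] world z 0.1201
0.012033287696727797 4.735348150134087
```

The slope is now 0.156 rad with the far edge near 95 mm, which is rim height, so the lid is tipped. I'll re-grip firmly and lift clear.

{"name": "jog_arm", "arguments": {
  "series": [
    {"tx": 0,"ty": 0,"tz": 0,"turn": 0,"fingers": 0},
    {"tx": 0,"ty": 0,"tz": 0,"turn": 0,"fingers": 0},
    {"tx": 0,"ty": 0,"tz": 0,"turn": 0,"fingers": 0},
    {"tx": 0,"ty": 0,"tz": -15,"turn": 0,"fingers": 0},
    {"tx": 0,"ty": 0,"tz": -40,"turn": 0,"fingers": 0},
    {"tx": 0,"ty": 0,"tz": -70,"turn": 0,"fingers": 0},
    {"tx": 0,"ty": 0,"tz": -100,"turn": 0,"fingers": 0},
    {"tx": 0,"ty": 0,"tz": -120,"turn": 0,"fingers": 0},
    {"tx": 0,"ty": 0,"tz": -120,"turn": 0,"fingers": 0}
  ],
  "squeeze": 50
}}

```text
time: 5.32
ee_pos: [0.4398, 0.2426, 0.2516]
tool_rot: [0.002, -0.232, 0.973, 0.0]
contact_force: [-0.7, -1.1, -2.8]
grip_width: 0.0109
gripper_force: 50.0
```

```bash
python3 plane.py w6.png .08; python3 mv.py .455 -.150 .25 117
```

```text
n 23045 slopes(tx,ty) rad [-0.153  0.004] TCP->disc plane mm 7.5 ext [[-71.0, -74.0, 3.0], [28.0, 83.0, 19.0]] world z 0.2422
d [ 163.1 -357.1   -0.4] turn -0.1 alt 179.9 q6 -96.5 rows 6.281467524862321
```

{"name": "jog_arm", "arguments": {
  "series": [
    {"tx": 30,"ty": -60,"tz": 0,"turn": 0,"fingers": 0},
    {"tx": 60,"ty": -120,"tz": 0,"turn": 0,"fingers": 0},
    {"tx": 85,"ty": -180,"tz": 0,"turn": 0,"fingers": 0},
    {"tx": 110,"ty": -240,"tz": 0,"turn": 0,"fingers": 0},
    {"tx": 140,"ty": -300,"tz": 0,"turn": 0,"fingers": 0},
    {"tx": 163,"ty": -357,"tz": 0,"turn": 0,"fingers": 0},
    {"tx": 163,"ty": -357,"tz": 60,"turn": 0,"fingers": 0},
    {"tx": 163,"ty": -357,"tz": 120,"turn": 0,"fingers": 0},
    {"tx": 163,"ty": -357,"tz": 170,"turn": 0,"fingers": 0},
    {"tx": 163,"ty": -357,"tz": 190,"turn": 0,"fingers": 0}
  ]
}}

```text
time: 6.62
ee_pos: [0.4507, -0.148, 0.0532]
tool_rot: [-0.004, -0.232, 0.973, 0.003]
contact_force: [0.4, 0.1, -1.4]
grip_width: 0.011
gripper_force: 50.0
```

```bash
python3 plane.py w7.png .01; python3 mv.py .456 -.151 .027 117
```

```text
n 18505 slopes(tx,ty) rad [-0.16   0.001] TCP->disc plane mm 8.1 ext [[-73.0, -85.0, 3.0], [27.0, 86.0, 20.0]] world z 0.0439
d [-4.  -5.9 24.9] turn -0.1 alt 179.9 q6 -144.0 rows 0.4138201507303962
```

{"name": "jog_arm", "arguments": {
  "series": [
    {"tx": -4,"ty": -5,"tz": 4,"turn": 0,"fingers": 0},
    {"tx": -4,"ty": -5,"tz": 6,"turn": 0,"fingers": 0.136},
    {"tx": -4,"ty": -5,"tz": 10,"turn": 0,"fingers": 0.139},
    {"tx": -4,"ty": -5,"tz": 14,"turn": 0,"fingers": 0.139},
    {"tx": -4,"ty": -5,"tz": 18,"turn": 0,"fingers": 0.139},
    {"tx": -4,"ty": -5,"tz": 22,"turn": 0,"fingers": 0.139},
    {"tx": -4,"ty": -5,"tz": 25,"turn": 0,"fingers": 0.139},
    {"tx": -4,"ty": -5,"tz": 25,"turn": 0,"fingers": 0.139}
  ],
  "squeeze": 20
}}

```text
time: 7.68
ee_pos: [0.4607, -0.1524, 0.0339]
tool_rot: [-0.0, -0.232, 0.973, 0.0]
contact_force: [-0.9, -0.5, -0.8]
grip_width: 0.0119
gripper_force: 4.8
```

```bash
python3 plane.py w8.png .005
```

```text
n 30170 slopes(tx,ty) rad [-0.049 -0.   ] TCP->disc plane mm 9.3 ext [[-63.0, -80.0, 7.0], [26.0, 83.0, 13.0]] world z 0.0248
```

{"name": "jog_arm", "arguments": {
  "series": [
    {"tx": 0,"ty": 0,"tz": 4,"turn": 0,"fingers": 0.139},
    {"tx": 0,"ty": 0,"tz": 7,"turn": 0,"fingers": 0.139},
    {"tx": 0,"ty": 0,"tz": 7,"turn": 0,"fingers": 0.139},
    {"tx": 0,"ty": 0,"tz": 7,"turn": 0,"fingers": 1},
    {"tx": 0,"ty": 0,"tz": 7,"turn": 0,"fingers": 1},
    {"tx": 0,"ty": 0,"tz": 7,"turn": 0,"fingers": 1},
    {"tx": 0,"ty": 0,"tz": -50,"turn": 0,"fingers": 1},
    {"tx": 0,"ty": 0,"tz": -100,"turn": 0,"fingers": 1},
    {"tx": 0,"ty": 0,"tz": -130,"turn": 0,"fingers": 1},
    {"tx": 0,"ty": 0,"tz": -130,"turn": 0,"fingers": 1}
  ]
}}

```text
time: 8.98
ee_pos: [0.4627, -0.1535, 0.1678]
tool_rot: [0.003, -0.233, 0.973, -0.002]
contact_force: [-0.6, -0.1, -0.2]
grip_width: 0.0855
gripper_force: 0.0
```

```bash
cat > top.py <<'E'
import sys; from h import *
d=cam("top"); W=cloud(d); im=d["image"]; save(d,sys.argv[1])
hsv=cv2.cvtColor(im,cv2.COLOR_RGB2HSV); H,S,V=[hsv[...,i].astype(int) for i in range(3)]; x,y,z=[W[...,i] for i in range(3)]
ws=(x>.2)&(x<.8)&(y<.6)&(y>-.52)
for name,m in dict(white=ws&(S<60)&(V>140)&(z>.012)&(z<.2),orange=ws&(H<14)&(S>150)&(V>100)&(z>.03),hub=ws&(z>.036)&(z<.056)&(y<.1)&(S<60)).items():
    k,l,st,c=cv2.connectedComponentsWithStats(m.astype(np.uint8))
    for i in range(1,k):
        if st[i,4]>=25:
            p=W[l==i]; print(name,c[i].round(),st[i,4],np.nanmedian(p,0).round(4),((np.nanpercentile(p,1,axis=0)+np.nanpercentile(p,99,axis=0))/2).round(4))
print(arm.get_state()["time"])
E
python3 top.py t9.png
```

```text
white [378. 163.] 212 [ 0.7229 -0.2055  0.0217] [ 0.7236 -0.2062  0.0212]
white [387. 187.] 25 [ 0.6674 -0.2252  0.0198] [ 0.6675 -0.2253  0.0201]
white [137. 253.] 1028 [0.486  0.3246 0.1208] [0.5011 0.2763 0.1062]
white [321. 241.] 1909 [ 0.5404 -0.0743  0.0186] [ 0.5351 -0.0805  0.0186]
white [217. 212.] 30 [0.5802 0.1441 0.121 ] [0.5802 0.1445 0.1218]
white [412. 217.] 44 [ 0.5941 -0.2754  0.0463] [ 0.5926 -0.2759  0.046 ]
white [351. 247.] 93 [ 0.5112 -0.1351  0.0183] [ 0.5383 -0.1476  0.018 ]
white [420. 281.] 44 [ 0.4486 -0.2928  0.0457] [ 0.4516 -0.2905  0.0371]
white [335. 287.] 49 [ 0.4371 -0.1059  0.0187] [ 0.4389 -0.1064  0.0193]
white [503. 314.] 165 [ 0.378  -0.4636  0.0714] [ 0.375  -0.465   0.0449]
orange [202. 142.] 370 [0.7523 0.193  0.0711] [0.7529 0.1926 0.0718]
orange [266. 191.] 86 [0.6308 0.0443 0.1044] [0.6325 0.0446 0.1042]
hub [271. 183.] 34 [0.667  0.0374 0.0379] [0.6686 0.0381 0.0457]
hub [411. 217.] 92 [ 0.5911 -0.2738  0.0457] [ 0.5915 -0.2742  0.044 ]
hub [420. 281.] 86 [ 0.449  -0.29    0.0454] [ 0.4509 -0.2893  0.0445]
hub [508. 314.] 139 [ 0.3787 -0.4882  0.047 ] [ 0.3746 -0.4794  0.0459]
hub [487. 318.] 48 [ 0.3671 -0.4351  0.0493] [ 0.3716 -0.4403  0.0461]
9.025
```

View pics/t9.png

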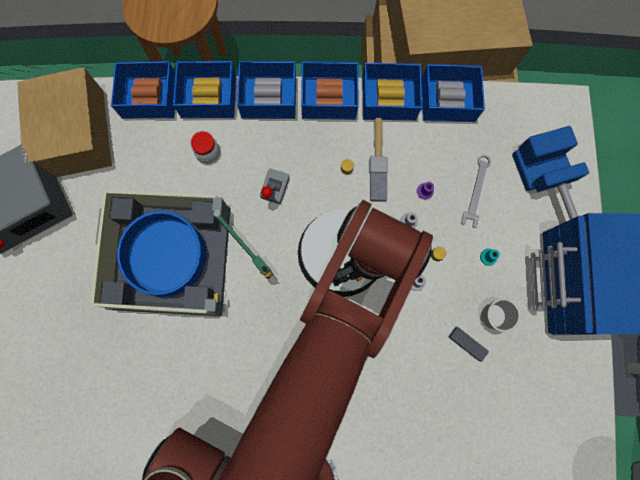

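The lid lies flat on the mat and the bowl is open. The hubs are unmoved at (411,217) and (420,281). Next I'll go above the near one.

```bash
python3 mv.py .450 -.290 .15 100; python3 - <<'E'
from h import *
d=cam("top");W=cloud(d);im=d["image"];hsv=cv2.cvtColor(im,cv2.COLOR_RGB2HSV)
x,y,z=[W[...,i] for i in range(3)]
m=(hsv[...,0]>95)&(hsv[...,0]<125)&(hsv[...,1]>100)&(z>.084)&(z<.1)&(abs(x-.5)<.13)&(abs(y-.27)<.13)
p=W[m][:,:2]
from scipy.optimize import least_squares
f=least_squares(lambda c:np.hypot(*(p-c[:2]).T)-.087,[.5,.27],loss="soft_l1",f_scale=.002); print("bowl",f.x,len(p),np.median(abs(f.fun)))
g=(z>.112)&(z<.128)&(x>.35)&(x<.65)&(y>.12)&(y<.42)&(hsv[...,1]<110)&(hsv[...,0]<45)
r=cv2.minAreaRect((W[g][:,:2]*1000).astype(np.float32)); print("fence",r,g.sum())
E
```

```text
d [  72.2 -117.1   15.5] turn 16.9 alt -163.1 q6 -144.0 rows 2.215522747498573
bowl [0.50112322 0.27027861] 807 0.001629977253289297
fence ((501.1524658203125, 266.6177978515625), (258.0387268066406, 246.60748291015625), 87.906982421875) 1274
```

{"name": "jog_arm", "arguments": {
  "series": [
    {"tx": 72,"ty": -117,"tz": 15,"turn": 17,"fingers": 1},
    {"tx": 72,"ty": -117,"tz": 15,"turn": 17,"fingers": 1},
    {"tx": 72,"ty": -117,"tz": 15,"turn": 17,"fingers": 1},
    {"tx": 72,"ty": -117,"tz": 15,"turn": 17,"fingers": 1},
    {"tx": 72,"ty": -117,"tz": 15,"turn": 17,"fingers": 1}
  ]
}}

```text
time: 9.7
ee_pos: [0.4493, -0.288, 0.1484]
tool_rot: [-0.0, -0.087, 0.996, 0.001]
contact_force: [-0.6, 0.7, 0.9]
grip_width: 0.0857
gripper_force: 0.0
```

```bash
cat > hub.py <<'E'
import sys; from h import *
d=cam("wrist"); save(d,sys.argv[1]); W=cloud(d); im=d["image"]; ex,ey=float(sys.argv[2]),float(sys.argv[3])
s=arm.get_state(); Rm=q2R(s["tool_rot"])
z=W[...,2]; m=(z>.036)&(z<.054)&(np.hypot(W[...,0]-ex,W[...,1]-ey)<.06); p=W[m]
c=np.median(p[:,:2],0)
for _ in range(5): p=p[np.hypot(*(p[:,:2]-c).T)<.018]; c=(np.percentile(p[:,:2],2,axis=0)+np.percentile(p[:,:2],98,axis=0))/2
print("hub",c.round(4),len(p),"ext",np.ptp(p[:,:2],axis=0).round(3),"z",np.median(p[:,2]).round(4),"shift",(Rm.T@(np.r_[c,.016]-s["ee_pos"])*1000).round(1))
E
python3 hub.py w10.png .450 -.290
```

```text
hub [ 0.4483 -0.2883] 1171 ext [0.023 0.023] z 0.045 shift [  1.3  -0.2 132.8]
```

View pics/w10.png

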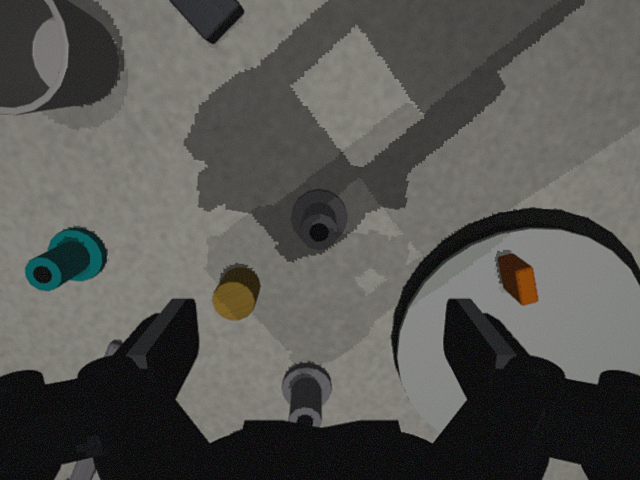

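The view shows the hub at (318,232), midway between the fingers. The bush at (235,300) is clear.

{"name": "jog_arm", "arguments": {
  "series": [
    {"tx": 1,"ty": 0,"tz": 60,"turn": 0,"fingers": 1},
    {"tx": 1,"ty": 0,"tz": 110,"turn": 0,"fingers": 1},
    {"tx": 1,"ty": 0,"tz": 132,"turn": 0,"fingers": 1},
    {"tx": 1,"ty": 0,"tz": 132,"turn": 0,"fingers": 1},
    {"tx": 1,"ty": 0,"tz": 132,"turn": 0,"fingers": 0},
    {"tx": 1,"ty": 0,"tz": 132,"turn": 0,"fingers": 0},
    {"tx": 1,"ty": 0,"tz": 132,"turn": 0,"fingers": 0},
    {"tx": 1,"ty": 0,"tz": 132,"turn": 0,"fingers": 0},
    {"tx": 1,"ty": 0,"tz": 100,"turn": 0,"fingers": 0},
    {"tx": 1,"ty": 0,"tz": 40,"turn": 0,"fingers": 0}
  ],
  "squeeze": 70
}}

```text
time: 11.0
ee_pos: [0.4461, -0.2878, 0.1067]
tool_rot: [-0.003, -0.086, 0.996, 0.003]
contact_force: [1.4, -0.9, -1.7]
grip_width: 0.0224
gripper_force: 51.3
```

```bash
python3 mv.py .501 .238 .22 100;python3 mv.py .501 .238 .22 80
```

```text
d [-143.7  509.2 -110.9] turn -0.1 alt 179.9 q6 -140.7 rows 8.649828610001059
d [-143.7  509.2 -110.9] turn 19.9 alt -160.1 q6 -140.7 rows 8.649828610001059
```

{"name": "jog_arm", "arguments": {
  "series": [
    {"tx": 0,"ty": 0,"tz": -60,"turn": 0,"fingers": 0},
    {"tx": 0,"ty": 0,"tz": -112,"turn": 0,"fingers": 0},
    {"tx": -118,"ty": 546,"tz": -112,"turn": 0,"fingers": 0},
    {"tx": -118,"ty": 546,"tz": -112,"turn": 0,"fingers": 0},
    {"tx": -118,"ty": 546,"tz": -112,"turn": 0,"fingers": 0},
    {"tx": -118,"ty": 546,"tz": -112,"turn": 0,"fingers": 0},
    {"tx": -118,"ty": 546,"tz": -112,"turn": 0,"fingers": 0},
    {"tx": -118,"ty": 546,"tz": -112,"turn": 0,"fingers": 0},
    {"tx": -118,"ty": 546,"tz": -112,"turn": 0,"fingers": 0},
    {"tx": -118,"ty": 546,"tz": -112,"turn": 0,"fingers": 0}
  ]
}}

```text
time: 12.25
ee_pos: [0.4681, 0.2119, 0.221]
tool_rot: [0.0, -0.086, 0.996, -0.0]
contact_force: [1.5, -0.7, -1.2]
grip_width: 0.022
gripper_force: 69.5
```

```bash
python3 mv.py .469 .27 .22 100
```

```text
d [-10.9  57.1   1. ] turn -0.1 alt 179.9 q6 -83.8 rows 0.9304063225441994
```

{"name": "jog_arm", "arguments": {
  "series": [
    {"tx": -11,"ty": 57,"tz": 0,"turn": 0,"fingers": 0},
    {"tx": -11,"ty": 57,"tz": 0,"turn": 0,"fingers": 0},
    {"tx": -11,"ty": 57,"tz": 60,"turn": 0,"fingers": 0},
    {"tx": -11,"ty": 57,"tz": 115,"turn": 0,"fingers": 0},
    {"tx": -11,"ty": 57,"tz": 155,"turn": 0,"fingers": 0},
    {"tx": -11,"ty": 57,"tz": 168,"turn": 0,"fingers": 0},
    {"tx": -11,"ty": 57,"tz": 168,"turn": 0,"fingers": 0}
  ]
}}

```text
time: 13.12
ee_pos: [0.47, 0.2675, 0.0535]
tool_rot: [-0.0, -0.086, 0.996, -0.0]
contact_force: [-0.7, 0.5, -1.8]
grip_width: 0.022
gripper_force: 70.1
```

{"name": "jog_arm", "arguments": {
  "series": [
    {"tx": 0,"ty": 0,"tz": 5,"turn": 0,"fingers": 0},
    {"tx": 0,"ty": 0,"tz": 5,"turn": 0,"fingers": 0.5},
    {"tx": 0,"ty": 0,"tz": 5,"turn": 0,"fingers": 0.55},
    {"tx": 0,"ty": 0,"tz": 5,"turn": 0,"fingers": 0.55},
    {"tx": 0,"ty": 0,"tz": -40,"turn": 0,"fingers": 0.55},
    {"tx": 0,"ty": 0,"tz": -90,"turn": 0,"fingers": 0.55},
    {"tx": 0,"ty": 0,"tz": -145,"turn": 0,"fingers": 0.55},
    {"tx": 0,"ty": 0,"tz": -145,"turn": 0,"fingers": 1}
  ]
}}

```text
time: 14.12
ee_pos: [0.4729, 0.2694, 0.2053]
tool_rot: [0.006, -0.086, 0.996, 0.002]
contact_force: [0.1, 0.0, -0.3]
grip_width: 0.0639
gripper_force: 0.0
```

```bash
python3 top.py t11.png; python3 mv.py .590 -.275 .2 117
```

```text
white [378. 165.] 140 [ 0.7189 -0.2061  0.0216] [ 0.7219 -0.2064  0.0214]
white [167. 194.] 287 [0.6194 0.2502 0.1209] [0.6205 0.2566 0.1209]
white [343. 249.] 5266 [ 0.5227 -0.1217  0.0185] [ 0.5224 -0.1237  0.0187]
white [216. 212.] 28 [0.5805 0.1453 0.1208] [0.5801 0.1448 0.1214]
white [412. 217.] 40 [ 0.5926 -0.2749  0.0456] [ 0.5941 -0.276   0.037 ]
white [ 94. 279.] 81 [0.4372 0.3928 0.1206] [0.4382 0.3928 0.12  ]
white [504. 314.] 159 [ 0.3759 -0.4647  0.0715] [ 0.375  -0.465   0.0622]
white [180. 309.] 113 [0.3802 0.2135 0.1212] [0.3798 0.2126 0.106 ]
orange [202. 142.] 367 [0.7527 0.1933 0.0713] [0.7527 0.1925 0.0709]
orange [266. 191.] 78 [0.6312 0.0443 0.1042] [0.6315 0.0446 0.1043]
hub [274. 183.] 51 [0.6682 0.0321 0.0379] [0.6657 0.033  0.0455]
hub [411. 217.] 97 [ 0.5906 -0.2735  0.0456] [ 0.5917 -0.2744  0.0434]
hub [508. 315.] 144 [ 0.3744 -0.4888  0.0464] [ 0.3746 -0.4782  0.0461]
hub [487. 317.] 44 [ 0.3695 -0.4359  0.0479] [ 0.3732 -0.4408  0.0461]
14.175
d [ -23.5 -556.     1.2] turn -17.1 alt 162.9 q6 -78.1 rows 8.90448570956225
```

View pics/t11.png

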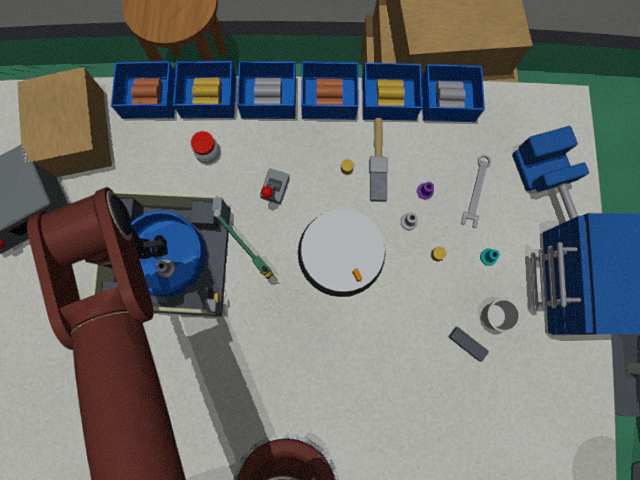

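The view shows the hub in the bowl at (165,267), the lid on the mat, and the last hub at (410,220). No other bright hub is on the bench.

{"name": "jog_arm", "arguments": {
  "series": [
    {"tx": -24,"ty": -556,"tz": 10,"turn": 0,"fingers": 1},
    {"tx": -24,"ty": -556,"tz": 10,"turn": 0,"fingers": 1},
    {"tx": -24,"ty": -556,"tz": 10,"turn": 0,"fingers": 1},
    {"tx": -24,"ty": -556,"tz": 10,"turn": 0,"fingers": 1},
    {"tx": -24,"ty": -556,"tz": 10,"turn": 0,"fingers": 1},
    {"tx": -24,"ty": -556,"tz": 10,"turn": 0,"fingers": 1},
    {"tx": -24,"ty": -556,"tz": 10,"turn": 0,"fingers": 1},
    {"tx": -24,"ty": -556,"tz": 10,"turn": 0,"fingers": 1},
    {"tx": -24,"ty": -556,"tz": 10,"turn": 0,"fingers": 1},
    {"tx": -24,"ty": -556,"tz": 10,"turn": 0,"fingers": 1}
  ]
}}

```text
time: 15.42
ee_pos: [0.5878, -0.2787, 0.1855]
tool_rot: [-0.002, -0.084, 0.996, 0.001]
contact_force: [0.2, 0.3, -0.5]
grip_width: 0.0856
gripper_force: 0.0
```

```bash
python3 hub.py w12.png .590 -.275
```

```text
hub [ 0.5879 -0.2743] 898 ext [0.023 0.023] z 0.0451 shift [ -1.    1.8 169.7]
```

{"name": "jog_arm", "arguments": {
  "series": [
    {"tx": -1,"ty": 2,"tz": 60,"turn": 0,"fingers": 1},
    {"tx": -1,"ty": 2,"tz": 120,"turn": 0,"fingers": 1},
    {"tx": -1,"ty": 2,"tz": 169,"turn": 0,"fingers": 1},
    {"tx": -1,"ty": 2,"tz": 169,"turn": 0,"fingers": 1},
    {"tx": -1,"ty": 2,"tz": 169,"turn": 0,"fingers": 0},
    {"tx": -1,"ty": 2,"tz": 169,"turn": 0,"fingers": 0},
    {"tx": -1,"ty": 2,"tz": 169,"turn": 0,"fingers": 0},
    {"tx": -1,"ty": 2,"tz": 169,"turn": 0,"fingers": 0},
    {"tx": -1,"ty": 2,"tz": 120,"turn": 0,"fingers": 0},
    {"tx": -1,"ty": 2,"tz": 60,"turn": 0,"fingers": 0}
  ]
}}

```text
time: 16.73
ee_pos: [0.5878, -0.2726, 0.1272]
tool_rot: [-0.002, -0.086, 0.996, 0.001]
contact_force: [0.7, -1.1, -1.0]
grip_width: 0.0223
gripper_force: 69.0
```

```bash
python3 mv.py .533 .27 .22 100
```

```text
d [-38.7 544.3 -91.2] turn -0.1 alt 179.9 q6 -131.3 rows 8.851769383722921
```

{"name": "jog_arm", "arguments": {
  "series": [
    {"tx": 0,"ty": 10,"tz": -60,"turn": 0,"fingers": 0},
    {"tx": -5,"ty": 50,"tz": -92,"turn": 0,"fingers": 0},
    {"tx": -39,"ty": 544,"tz": -92,"turn": 0,"fingers": 0},
    {"tx": -39,"ty": 544,"tz": -92,"turn": 0,"fingers": 0},
    {"tx": -39,"ty": 544,"tz": -92,"turn": 0,"fingers": 0},
    {"tx": -39,"ty": 544,"tz": -92,"turn": 0,"fingers": 0},
    {"tx": -39,"ty": 544,"tz": -92,"turn": 0,"fingers": 0},
    {"tx": -39,"ty": 544,"tz": -92,"turn": 0,"fingers": 0},
    {"tx": -39,"ty": 544,"tz": -92,"turn": 0,"fingers": 0},
    {"tx": -39,"ty": 544,"tz": -92,"turn": 0,"fingers": 0}
  ]
}}

```text
time: 17.98
ee_pos: [0.5336, 0.2711, 0.2202]
tool_rot: [-0.0, -0.086, 0.996, -0.0]
contact_force: [0.2, -0.5, -0.3]
grip_width: 0.0215
gripper_force: 69.0
```

```bash
python3 mv.py .533 .27 .052 100; python3 mv.py .533 .27 .22 100
```

```text
d [  0.8  -1.  168.2] turn -0.1 alt 179.9 q6 -80.1 rows 2.6913264038805664
d [ 0.8 -1.   0.2] turn -0.1 alt 179.9 q6 -80.1 rows 0.020932894644732955
```

{"name": "jog_arm", "arguments": {
  "series": [
    {"tx": 0,"ty": 0,"tz": 60,"turn": 0,"fingers": 0},
    {"tx": 0,"ty": 0,"tz": 115,"turn": 0,"fingers": 0},
    {"tx": 0,"ty": 0,"tz": 155,"turn": 0,"fingers": 0},
    {"tx": 0,"ty": 0,"tz": 170,"turn": 0,"fingers": 0},
    {"tx": 0,"ty": 0,"tz": 172,"turn": 0,"fingers": 0},
    {"tx": 0,"ty": 0,"tz": 172,"turn": 0,"fingers": 0.55},
    {"tx": 0,"ty": 0,"tz": 172,"turn": 0,"fingers": 0.55},
    {"tx": 0,"ty": 0,"tz": 172,"turn": 0,"fingers": 0.55},
    {"tx": 0,"ty": 0,"tz": 110,"turn": 0,"fingers": 0.55},
    {"tx": 0,"ty": 0,"tz": 50,"turn": 0,"fingers": 0.55}
  ]
}}

```text
time: 19.23
ee_pos: [0.5338, 0.2688, 0.1707]
tool_rot: [-0.001, -0.086, 0.996, -0.0]
contact_force: [1.3, 0.4, -0.8]
grip_width: 0.047
gripper_force: 0.0
```

```bash
python3 mv.py .463 -.152 .2 117
```

```text
d [ 142.  -402.5  -28.8] turn -17.1 alt 162.9 q6 -80.3 rows 6.844216416751009
```

{"name": "jog_arm", "arguments": {
  "series": [
    {"tx": 0,"ty": -10,"tz": -30,"turn": 0,"fingers": 1},
    {"tx": 142,"ty": -402,"tz": -29,"turn": -17,"fingers": 1},
    {"tx": 142,"ty": -402,"tz": -29,"turn": -17,"fingers": 1},
    {"tx": 142,"ty": -402,"tz": -29,"turn": -17,"fingers": 1},
    {"tx": 142,"ty": -402,"tz": -29,"turn": -17,"fingers": 1},
    {"tx": 142,"ty": -402,"tz": -29,"turn": -17,"fingers": 1},
    {"tx": 142,"ty": -402,"tz": -29,"turn": -17,"fingers": 1},
    {"tx": 142,"ty": -402,"tz": -29,"turn": -17,"fingers": 1},
    {"tx": 142,"ty": -402,"tz": -29,"turn": -17,"fingers": 1},
    {"tx": 142,"ty": -402,"tz": -29,"turn": -17,"fingers": 1}
  ]
}}

```text
time: 20.48
ee_pos: [0.4636, -0.1509, 0.1992]
tool_rot: [0.0, -0.232, 0.973, 0.0]
contact_force: [0.0, 0.1, 0.6]
grip_width: 0.0855
gripper_force: 0.0
```

```bash
python3 - <<'E'
from h import *
d=cam("top"); W=cloud(d); im=d["image"]
z=W[...,2]; m=(np.hypot(W[...,0]-.501,W[...,1]-.270)<.078)&(z>.06)&(z<.085)
k,l,st,c=cv2.connectedComponentsWithStats(m.astype(np.uint8))
for i in range(1,k):
    if st[i,4]>20: print("in bowl",c[i].round(),st[i,4],np.nanmedian(W[l==i],0).round(3))
w=cam("wrist"); a=cv2.resize(im[180:330,80:300],(400,273)); b=cv2.resize(w["image"],(400,300)); a=cv2.copyMakeBorder(a,0,27,0,0,0)
cv2.imwrite("pics/c13.png",cv2.cvtColor(np.hstack([a,b]),4))
# bench scan for other bright hubs, measure tab/disc in wrist
s=arm.get_state();Rm=q2R(s["tool_rot"]);Wc=cloud(w);T=(Wc-s["ee_pos"])@Rm*1000
hsv=cv2.cvtColor(w["image"],cv2.COLOR_RGB2HSV);H,S,V=[hsv[...,i].astype(int) for i in range(3)]
g=(H<18)&(S>130)&(V>60)&(Wc[...,2]>.025)&(Wc[...,2]<.07); p=T[g]; zz=Wc[...,2][g]; t=p[zz>np.percentile(zz,95)-.006]
print("tab top tool",np.percentile(t,[2,50,98],axis=0).round(1).tolist(),"ztop",np.percentile(zz,95),len(t), "minrect",cv2.minAreaRect(t[:,:2].astype(np.float32)))
print(s["ee_pos"],s["time"])
E
```

```text
in bowl [163. 239.] 118 [0.532 0.266 0.076]
in bowl [162. 266.] 114 [0.473 0.266 0.075]
tab top tool [[-7.8, -4.2, 149.7], [4.4, 0.9, 151.2], [15.6, 6.0, 152.6]] ztop 0.04922171733378404 476 minrect ((3.466917037963867, 0.8612399101257324), (10.297183990478516, 24.817520141601562), 89.99736785888672)
[ 0.46380321 -0.15014571  0.19918534] 20.575
```

View pics/c13.png

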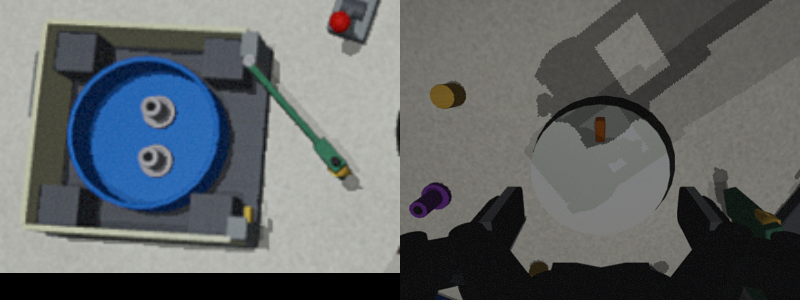

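Both hubs stand in the bowl, at (157,110) and (152,160) in the crop, and the tab is centred in the wrist view. I'll grip it firmly to carry the lid level.

{"name": "jog_arm", "arguments": {
  "series": [
    {"tx": 4,"ty": 1,"tz": 60,"turn": 0,"fingers": 1},
    {"tx": 4,"ty": 1,"tz": 120,"turn": 0,"fingers": 1},
    {"tx": 4,"ty": 1,"tz": 165,"turn": 0,"fingers": 1},
    {"tx": 4,"ty": 1,"tz": 172,"turn": 0,"fingers": 1},
    {"tx": 4,"ty": 1,"tz": 172,"turn": 0,"fingers": 0},
    {"tx": 4,"ty": 1,"tz": 172,"turn": 0,"fingers": 0},
    {"tx": 4,"ty": 1,"tz": 172,"turn": 0,"fingers": 0},
    {"tx": 4,"ty": 1,"tz": 172,"turn": 0,"fingers": 0},
    {"tx": 4,"ty": 1,"tz": 172,"turn": 0,"fingers": 0},
    {"tx": 4,"ty": 1,"tz": 172,"turn": 0,"fingers": 0}
  ],
  "squeeze": 90
}}

```text
time: 21.82
ee_pos: [0.4605, -0.1528, 0.0287]
tool_rot: [0.001, -0.232, 0.973, -0.001]
contact_force: [-1.4, -0.2, 6.2]
grip_width: 0.0097
gripper_force: 90.0
```

{"name": "jog_arm", "arguments": {
  "series": [
    {"tx": 0,"ty": 0,"tz": -20,"turn": 0,"fingers": 0},
    {"tx": 0,"ty": 0,"tz": -60,"turn": 0,"fingers": 0},
    {"tx": 0,"ty": 0,"tz": -100,"turn": 0,"fingers": 0},
    {"tx": 0,"ty": 0,"tz": -140,"turn": 0,"fingers": 0},
    {"tx": 0,"ty": 0,"tz": -180,"turn": 0,"fingers": 0},
    {"tx": 0,"ty": 0,"tz": -200,"turn": 0,"fingers": 0},
    {"tx": 0,"ty": 0,"tz": -200,"turn": 0,"fingers": 0}
  ]
}}

```text
time: 22.7
ee_pos: [0.46, -0.1525, 0.2282]
tool_rot: [0.001, -0.232, 0.973, -0.001]
contact_force: [1.4, 0.7, -3.1]
grip_width: 0.0098
gripper_force: 88.9
```

```bash
python3 plane.py w14.png .1; python3 mv.py .442 .240 .22 117
```

```text
n 19543 slopes(tx,ty) rad [-0.004  0.001] TCP->disc plane mm 8.8 ext [[-64.0, -83.0, 8.0], [24.0, 84.0, 10.0]] world z 0.2175
d [-161.9  357.5    6.5] turn -0.1 alt 179.9 q6 -144.0 rows 6.280500931201527
```

{"name": "jog_arm", "arguments": {
  "series": [
    {"tx": -26,"ty": 57,"tz": 0,"turn": 0,"fingers": 0},
    {"tx": -50,"ty": 110,"tz": 0,"turn": 0,"fingers": 0},
    {"tx": -75,"ty": 165,"tz": 0,"turn": 0,"fingers": 0},
    {"tx": -100,"ty": 220,"tz": 0,"turn": 0,"fingers": 0},
    {"tx": -125,"ty": 275,"tz": 0,"turn": 0,"fingers": 0},
    {"tx": -150,"ty": 330,"tz": 0,"turn": 0,"fingers": 0},
    {"tx": -162,"ty": 357,"tz": 0,"turn": 0,"fingers": 0},
    {"tx": -162,"ty": 357,"tz": 20,"turn": 0,"fingers": 0},
    {"tx": -162,"ty": 357,"tz": 20,"turn": 0,"fingers": 0}
  ]
}}

```text
time: 23.88
ee_pos: [0.4402, 0.2381, 0.2024]
tool_rot: [-0.004, -0.232, 0.973, -0.001]
contact_force: [-0.5, 0.6, -0.7]
grip_width: 0.0101
gripper_force: 88.9
```

```bash
cat > circ.py <<'E'
import sys; from h import *; from scipy.optimize import least_squares
# lid disc centre: boundary pixels of disc plane in the wrist and side/top views
s=arm.get_state(); zp=s["ee_pos"][2]-.0085
for n in ("wrist","top","side"):
    d=cam(n); W=cloud(d); hsv=cv2.cvtColor(d["image"],cv2.COLOR_RGB2HSV)
    m=(abs(W[...,2]-zp)<.006)&(hsv[...,1]<60)&(np.hypot(W[...,0]-.501,W[...,1]-.27)<.13)
    m=cv2.morphologyEx(m.astype(np.uint8),cv2.MORPH_OPEN,np.ones((3,3)))
    k,l,st,c=cv2.connectedComponentsWithStats(m)
    if k<2: print(n,"none"); continue
    pts=W[m>0][:,:2]
    h=cv2.convexHull(pts.astype(np.float32))[:,0]
    f=least_squares(lambda c:np.hypot(*(h-c).T)-.094,[.501,.27],loss="soft_l1",f_scale=.001); print(n,f.x.round(4),len(h),np.median(abs(f.fun)).round(4))
print(s["ee_pos"].round(4) if hasattr(s["ee_pos"],"round") else s["ee_pos"],s["time"],s["grip_width"])
E
python3 circ.py; python3 plane.py w15.png .1
```

```text
wrist [0.4995 0.27  ] 46 0.0002
top [0.5024 0.2675] 40 0.0005
side [0.5034 0.2655] 33 0.0012
[0.4402 0.2381 0.2024] 23.875 0.010067750500677026
n 29933 slopes(tx,ty) rad [-0.006 -0.002] TCP->disc plane mm 11.4 ext [[-61.0, -80.0, 10.0], [25.0, 83.0, 13.0]] world z 0.1958
```

{"name": "jog_arm", "arguments": {
  "series": [
    {"tx": 0,"ty": 2,"tz": 30,"turn": 0,"fingers": 0},
    {"tx": 0,"ty": 2,"tz": 60,"turn": 0,"fingers": 0},
    {"tx": 0,"ty": 2,"tz": 80,"turn": 0,"fingers": 0},
    {"tx": 0,"ty": 2,"tz": 88,"turn": 0,"fingers": 0},
    {"tx": 0,"ty": 2,"tz": 93,"turn": 0,"fingers": 0},
    {"tx": 0,"ty": 2,"tz": 93,"turn": 0,"fingers": 0}
  ]
}}

```text
time: 24.82
ee_pos: [0.4422, 0.2413, 0.115]
tool_rot: [0.001, -0.232, 0.973, 0.0]
contact_force: [0.2, 0.5, -1.1]
grip_width: 0.0099
gripper_force: 89.0
```

```bash
python3 plane.py w16.png .08; python3 circ.py
```

```text
n 30481 slopes(tx,ty) rad [-0.006 -0.002] TCP->disc plane mm 11.0 ext [[-62.0, -80.0, 10.0], [25.0, 83.0, 13.0]] world z 0.1043
wrist [0.5018 0.2732] 51 0.0002
top [0.5038 0.2712] 39 0.0009
side [0.5052 0.2695] 20 0.0021
[0.4424 0.2414 0.1153] 24.875 0.009628953743845231
```

{"name": "jog_arm", "arguments": {
  "series": [
    {"tx": 2,"ty": 0,"tz": 0,"turn": 0,"fingers": 0},
    {"tx": 2,"ty": 0,"tz": 4,"turn": 0,"fingers": 0},
    {"tx": 2,"ty": 0,"tz": 7,"turn": 0,"fingers": 0},
    {"tx": 2,"ty": 0,"tz": 9,"turn": 0,"fingers": 0},
    {"tx": 2,"ty": 0,"tz": 9,"turn": 0,"fingers": 0}
  ]
}}

```text
time: 25.65
ee_pos: [0.4399, 0.2404, 0.1067]
tool_rot: [-0.0, -0.233, 0.973, -0.0]
contact_force: [-5.9, -2.6, 7.7]
grip_width: 0.0096
gripper_force: 90.4
```

```bash
python3 plane.py w17.png .08
```

```text
n 30395 slopes(tx,ty) rad [ 0. -0.] TCP->disc plane mm 10.7 ext [[-62.0, -80.0, 9.0], [25.0, 83.0, 12.0]] world z 0.0961
```

{"name": "jog_arm", "arguments": {
  "series": [
    {"tx": 0,"ty": 0,"tz": 0,"turn": 0,"fingers": 0.14},
    {"tx": 0,"ty": 0,"tz": 0,"turn": 0,"fingers": 0.25},
    {"tx": 0,"ty": 0,"tz": 0,"turn": 0,"fingers": 0.5},
    {"tx": 0,"ty": 0,"tz": -10,"turn": 0,"fingers": 0.5},
    {"tx": 0,"ty": 0,"tz": -50,"turn": 0,"fingers": 0.5},
    {"tx": 0,"ty": 0,"tz": -100,"turn": 0,"fingers": 0.5},
    {"tx": 0,"ty": 0,"tz": -120,"turn": 0,"fingers": 0.3},
    {"tx": 0,"ty": 0,"tz": -120,"turn": 0,"fingers": 0},
    {"tx": 0,"ty": 0,"tz": -120,"turn": 0,"fingers": 0}
  ]
}}

```text
time: 26.82
ee_pos: [0.439, 0.24, 0.2232]
tool_rot: [-0.002, -0.232, 0.973, -0.0]
contact_force: [-0.5, 0.3, -0.9]
grip_width: 0.0004
gripper_force: 0.0
```

```bash
sed -i 's/zp=.*/zp=float(sys.argv[1]) if len(sys.argv)>1 else s["ee_pos"][2]-.0085/' circ.py; python3 circ.py .0955; python3 plane.py w18.png .08; python3 - <<'E'
from h import *
from numpy import arctan2
for n in ("top","side"):
    d=cam(n); W=cloud(d); hsv=cv2.cvtColor(d["image"],cv2.COLOR_RGB2HSV).astype(int)
    H,S,V=hsv[...,0],hsv[...,1],hsv[...,2]; x,y,z=[W[...,i] for i in range(3)]
    g=(H>45)&(H<90)&(S>60)&(z>.112)&(z<.128)&(y<.16)&(y>-.02)&(x>.4)&(x<.62); p=W[g]
    q=p[:,:2]; vx,vy,x0,y0=cv2.fitLine(q.astype(np.float32),cv2.DIST_HUBER,0,.001,.001).ravel()
    t=(q-[x0,y0])@[vx,vy]; print(n,g.sum(),"dir",np.degrees(arctan2(vy,vx)).round(1),"ends",(np.array([x0,y0])+np.outer(np.percentile(t,[0.5,99.5]),[vx,vy])).round(4).tolist())
    # fence line: -y-side posts and left/right fence
    f=(z>.114)&(z<.127)&(H<45)&(S>15)&(x>.36)&(x<.66)&(y>.13)&(y<.42)
    for nm,mm in dict(near=f&(x<.39),far=f&(x>.612),left=f&(y>.375)).items():
        q=W[mm][:,:2]
        if len(q)>30: v=cv2.fitLine(q.astype(np.float32),cv2.DIST_HUBER,0,.001,.001).ravel(); print(" ",nm,len(q),np.degrees(np.arctan(v[1]/v[0])).round(1),v[2:].round(4))
    k=((H<6)|(H>174))&(S>150)&(z>.06)&(np.hypot(x-.63,y-.044)<.05); print("knob",np.nanmedian(W[k],0).round(4))
    b=(z>.015)&(z<.035)&(np.hypot(x-.66,y-.04)<.08)&(S<60); print("block",b.sum(),cv2.minAreaRect((W[b][:,:2]*1000).astype(np.float32)))
d=cam("side");a=d["image"][100:260,150:370];cv2.imwrite("pics/s18.png",cv2.cvtColor(cv2.resize(a,(660,480),interpolation=3),4))
E
```

```text
wrist [0.4998 0.2726] 48 0.0003
top [0.502  0.2704] 36 0.001
side [0.5016 0.2702] 35 0.0017
[0.439  0.24   0.2232] 26.825 0.0004401648885202347
n 28793 slopes(tx,ty) rad [0.003 0.   ] TCP->disc plane mm 127.2 ext [[-143.0, -87.0, 126.0], [21.0, 90.0, 129.0]] world z 0.0961
top 340 dir 42.0 ends [[0.4577, 0.0377], [0.572, 0.1405]]
  near 256 87.5 [0.3822 0.2731]
  far 410 88.1 [0.6183 0.2364]
  left 234 -2.5 [0.5078 0.3886]
knob [0.6304 0.0427 0.1037]
block 489 ((669.2479858398438, 32.63002395629883), (51.01906967163086, 71.84383392333984), 71.83055114746094)
side 203 dir 42.9 ends [[0.4578, 0.0333], [0.5721, 0.1394]]
  near 181 87.5 [0.3817 0.2661]
  far 188 87.3 [0.6174 0.2267]
  left 244 -2.4 [0.5018 0.3869]
knob [0.6289 0.0389 0.1021]
block 391 ((667.107177734375, 30.732933044433594), (59.18778991699219, 71.52166748046875), 72.45173645019531)
```

View pics/s18.png

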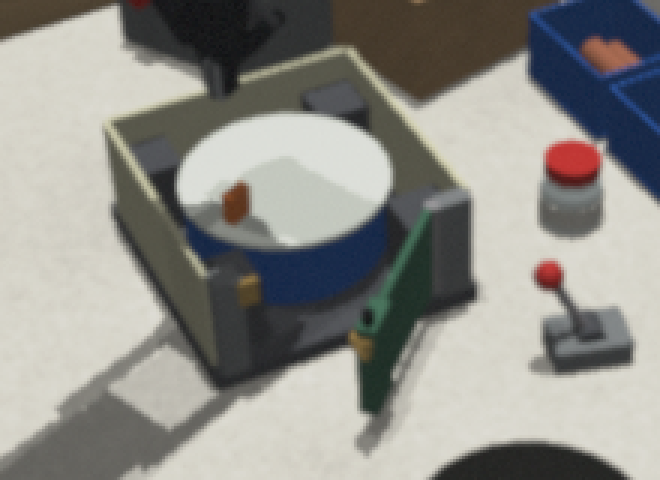

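The lid is seated: disc centre (0.502,0.270), level, top at 96 mm, and let go. The gate points at 42.3° and the fence at -2.5°, which puts it about 0.78 rad open with its hinge near (0.5775,0.145). Next I'll go outside it with closed fingers.

```bash
python3 mv.py .518 .010 .22 42.3; cat > gate.py <<'E'
import sys; from h import *
Hn=np.array([.5775,.145]); s=arm.get_state(); Rm=q2R(s["tool_rot"]); cur=np.degrees(np.arctan2(Rm[1,1],Rm[0,1]))
for arg in sys.argv[1:]:
    a,h,z=map(float,arg.split(",")); r=np.radians(a); o=np.array([np.sin(r),-np.cos(r)])
    p=Hn-.135*np.array([np.cos(r),np.sin(r)])+(.009+h/1000)*o
    d=Rm.T@(np.r_[p,z]-s["ee_pos"])*1000; t=-(a-cur); t=(t+90)%180-90
    print(arg,"world",p.round(3),"d",d.round(1),"turn",round(t,1))
print("now",s["ee_pos"],"f",s["contact_force"],"yang",cur,"q6",np.degrees(s["q"][5]))
E
```

```text
d [  34.2 -240.8    4.5] turn 74.6 alt -105.4 q6 -96.7 rows 6.970512548682251
```

{"name": "jog_arm", "arguments": {
  "series": [
    {"tx": 34,"ty": -241,"tz": 4,"turn": 75,"fingers": 0},
    {"tx": 34,"ty": -241,"tz": 4,"turn": 75,"fingers": 0},
    {"tx": 34,"ty": -241,"tz": 4,"turn": 75,"fingers": 0},
    {"tx": 34,"ty": -241,"tz": 4,"turn": 75,"fingers": 0},
    {"tx": 34,"ty": -241,"tz": 4,"turn": 75,"fingers": 0},
    {"tx": 34,"ty": -241,"tz": 4,"turn": 75,"fingers": 0},
    {"tx": 34,"ty": -241,"tz": 4,"turn": 75,"fingers": 0},
    {"tx": 34,"ty": -241,"tz": 4,"turn": 75,"fingers": 0},
    {"tx": 34,"ty": -241,"tz": 4,"turn": 75,"fingers": 0},
    {"tx": 34,"ty": -241,"tz": 4,"turn": 75,"fingers": 0}
  ]
}}

```text
time: 28.42
ee_pos: [0.5186, 0.0101, 0.2213]
tool_rot: [-0.0, 0.407, 0.913, -0.0]
contact_force: [-0.5, 0.1, -0.2]
grip_width: 0.0001
gripper_force: 0.0
```

```bash
python3 gate.py 42.3,51,.09 42.3,20,.09 42.3,12,.09
```

```text
42.3,51,.09 world [0.518 0.01 ] d [ 1.000e-01 -6.000e-01  1.313e+02] turn -0.3
42.3,20,.09 world [0.497 0.033] d [ 31.1  -0.8 131.3] turn -0.3
42.3,12,.09 world [0.492 0.039] d [ 39.1  -0.8 131.3] turn -0.3
now [0.51857293 0.01010776 0.22126159] f [-0.46677086  0.12874301 -0.18168918] yang 41.97578080866326 q6 -49.083267860303984
```

{"name": "jog_arm", "arguments": {
  "series": [
    {"tx": 0,"ty": 0,"tz": 60,"turn": 0,"fingers": 0},
    {"tx": 0,"ty": 0,"tz": 115,"turn": 0,"fingers": 0},
    {"tx": 0,"ty": 0,"tz": 131,"turn": 0,"fingers": 0},
    {"tx": 15,"ty": 0,"tz": 131,"turn": 0,"fingers": 0},
    {"tx": 30,"ty": 0,"tz": 131,"turn": 0,"fingers": 0},
    {"tx": 30,"ty": 0,"tz": 131,"turn": 0,"fingers": 0}
  ]
}}

```text
time: 29.18
ee_pos: [0.4993, 0.0333, 0.0926]
tool_rot: [0.002, 0.407, 0.914, 0.001]
contact_force: [0.6, -0.3, -0.1]
grip_width: -0.0003
gripper_force: 0.0
```

```bash
python3 gate.py 42,12,.09 37,12,.09 32,12,.09 27,12,.09 22,12,.09 17,12,.09 12,12,.09 9,12,.09
```

```text
42,12,.09 world [0.491 0.039] d [ 9.7 -2.2  2.6] turn -0.0
37,12,.09 world [0.482 0.047] d [21.5 -3.5  2.5] turn 5.0
32,12,.09 world [0.474 0.056] d [33.4 -3.8  2.5] turn 10.0
27,12,.09 world [0.467 0.065] d [45.3 -3.   2.5] turn 15.0
22,12,.09 world [0.46  0.075] d [57.1 -1.2  2.4] turn 20.0
17,12,.09 world [0.455 0.085] d [68.7  1.6  2.4] turn 25.0
12,12,.09 world [0.45  0.096] d [80.   5.4  2.4] turn 30.0
9,12,.09 world [0.447 0.103] d [86.6  8.2  2.4] turn 33.0
now [0.49929439 0.03331244 0.09261771] f [ 0.56718589 -0.34879427 -0.1123251 ] yang 41.994160052804666 q6 -46.70554006072337
```

{"name": "jog_arm", "arguments": {
  "series": [
    {"tx": 10,"ty": -2,"tz": 2,"turn": 0,"fingers": 0},
    {"tx": 22,"ty": -3,"tz": 2,"turn": 5,"fingers": 0},
    {"tx": 33,"ty": -4,"tz": 2,"turn": 10,"fingers": 0},
    {"tx": 45,"ty": -3,"tz": 2,"turn": 15,"fingers": 0},
    {"tx": 57,"ty": -1,"tz": 2,"turn": 20,"fingers": 0},
    {"tx": 69,"ty": 2,"tz": 2,"turn": 25,"fingers": 0},
    {"tx": 80,"ty": 5,"tz": 2,"turn": 30,"fingers": 0},
    {"tx": 80,"ty": 5,"tz": 2,"turn": 30,"fingers": 0}
  ]
}}

```text
time: 30.18
ee_pos: [0.4487, 0.0957, 0.0886]
tool_rot: [0.0, 0.629, 0.777, 0.0]
contact_force: [-0.1, -0.2, 0.2]
grip_width: 0.0001
gripper_force: 0.0
```

```bash
cat > gang.py <<'E'
from h import *
for n in ("top","side"):
    d=cam(n); W=cloud(d); hsv=cv2.cvtColor(d["image"],cv2.COLOR_RGB2HSV).astype(int)
    H,S,V=hsv[...,0],hsv[...,1],hsv[...,2]; x,y,z=[W[...,i] for i in range(3)]
    g=(H>45)&(H<90)&(S>60)&(z>.112)&(z<.128)&(y<.18)&(y>-.02)&(x>.4)&(x<.62); q=W[g][:,:2]
    if len(q)<20: print(n,len(q)); continue
    vx,vy,x0,y0=cv2.fitLine(q.astype(np.float32),cv2.DIST_HUBER,0,.001,.001).ravel()
    t=(q-[x0,y0])@[vx,vy]; print(n,len(q),"dir",np.degrees(np.arctan(vy/vx)).round(1),"ends",(np.array([x0,y0])+np.outer(np.percentile(t,[1,99]),[vx,vy])).round(4).tolist())
E
python3 gang.py; python3 gate.py 9,12,.09 6,12,.09 3,12,.09 1,12,.09 0,12,.09 -1.5,12,.09 -2.5,12,.09
```

```text
top 79 dir 10.6 ends [[0.4206, 0.1152], [0.571, 0.1434]]
side 101 dir 13.6 ends [[0.4212, 0.106], [0.5716, 0.1423]]
9,12,.09 world [0.447 0.103] d [ 8.1  0.1 -1.4] turn 3.0
6,12,.09 world [0.445 0.11 ] d [15.2 -0.4 -1.4] turn 6.0
3,12,.09 world [0.444 0.117] d [22.4 -0.6 -1.4] turn 9.0
1,12,.09 world [0.443 0.122] d [27.1 -0.5 -1.4] turn 11.0
0,12,.09 world [0.442 0.124] d [29.5 -0.4 -1.4] turn 12.0
-1.5,12,.09 world [0.442 0.128] d [33.1 -0.1 -1.4] turn 13.5
-2.5,12,.09 world [0.442 0.13 ] d [35.5  0.1 -1.4] turn 14.5
now [0.44900272 0.09521239 0.08860514] f [-0.61827317 -0.93331924 -0.18109658] yang 11.974624567792006 q6 -9.298049391919372
```

{"name": "jog_arm", "arguments": {
  "series": [
    {"tx": 8,"ty": 0,"tz": -1,"turn": 3,"fingers": 0},
    {"tx": 15,"ty": 0,"tz": -1,"turn": 6,"fingers": 0},
    {"tx": 22,"ty": 0,"tz": -1,"turn": 9,"fingers": 0},
    {"tx": 27,"ty": 0,"tz": -1,"turn": 11,"fingers": 0},
    {"tx": 30,"ty": 0,"tz": -1,"turn": 12,"fingers": 0},
    {"tx": 33,"ty": 0,"tz": -1,"turn": 14,"fingers": 0},
    {"tx": 33,"ty": 0,"tz": -1,"turn": 14,"fingers": 0}
  ]
}}

```text
time: 31.15
ee_pos: [0.4422, 0.1277, 0.0894]
tool_rot: [-0.0, 0.72, 0.694, 0.0]
contact_force: [-0.9, 0.3, 1.0]
grip_width: 0.0
gripper_force: 0.0
```

```bash
python3 gang.py; python3 gate.py -2.5,12,.09 -2.5,9,.09
```

```text
top 77 dir 0.3 ends [[0.5347, 0.1449], [0.5705, 0.1451]]
side 116 dir 2.1 ends [[0.4195, 0.1396], [0.5682, 0.1451]]
-2.5,12,.09 world [0.442 0.13 ] d [ 2.3 -0.6 -0.6] turn 0.4
-2.5,9,.09 world [0.442 0.133] d [ 5.3 -0.6 -0.6] turn 0.4
now [0.44222188 0.12757208 0.08935343] f [ 0.29476344 -0.17117899  1.39646566] yang -2.082516218004258 q6 8.87526914790776
```

{"name": "jog_arm", "arguments": {
  "series": [
    {"tx": 2,"ty": 0,"tz": 0,"turn": 0,"fingers": 0},
    {"tx": 4,"ty": 0,"tz": 0,"turn": 0,"fingers": 0},
    {"tx": 6,"ty": 0,"tz": 0,"turn": 0,"fingers": 0},
    {"tx": 6,"ty": 0,"tz": 0,"turn": 0,"fingers": 0}
  ]
}}

```text
time: 31.75
ee_pos: [0.4423, 0.1327, 0.0893]
tool_rot: [0.001, 0.72, 0.694, -0.001]
contact_force: [-1.3, -5.0, 1.0]
grip_width: 0.0002
gripper_force: 2.6
```

```bash
python3 gang.py; python3 gate.py -2.5,9,.09
```

```text
top 72 dir -4.1 ends [[0.5351, 0.1481], [0.5706, 0.1455]]
side 120 dir 0.5 ends [[0.42, 0.1439], [0.5685, 0.1451]]
-2.5,9,.09 world [0.442 0.133] d [ 0.2 -0.4 -0.7] turn 0.4
now [0.44225179 0.13267116 0.08931652] f [-0.96758683 -5.22532442  0.68810844] yang -2.0923126977305087 q6 9.67800299798201
```

{"name": "jog_arm", "arguments": {
  "series": [
    {"tx": 2,"ty": 0,"tz": 0,"turn": 0,"fingers": 0},
    {"tx": 4,"ty": 0,"tz": 0,"turn": 0,"fingers": 0},
    {"tx": 4,"ty": 0,"tz": 0,"turn": 0,"fingers": 0}
  ]
}}

```text
time: 32.22
ee_pos: [0.4422, 0.1326, 0.0894]
tool_rot: [0.004, 0.72, 0.694, -0.005]
contact_force: [-3.0, -22.1, 4.5]
grip_width: -0.0001
gripper_force: 10.9
```

{"name": "jog_arm", "arguments": {
  "series": [
    {"tx": 1,"ty": 0,"tz": 0,"turn": 0,"fingers": 0},
    {"tx": 2,"ty": 0,"tz": 0,"turn": 0,"fingers": 0},
    {"tx": 2,"ty": 0,"tz": 0,"turn": 0,"fingers": 0}
  ]
}}

```text
time: 32.6
ee_pos: [0.4422, 0.1326, 0.0894]
tool_rot: [0.005, 0.72, 0.694, -0.007]
contact_force: [-3.9, -29.1, 6.4]
grip_width: 0.0001
gripper_force: 14.9
```

```bash
python3 gang.py
```

```text
top 60 dir -2.3 ends [[0.543, 0.1471], [0.5708, 0.146]]
side 131 dir 0.1 ends [[0.4188, 0.1449], [0.5686, 0.1452]]
```

{"name": "jog_arm", "arguments": {
  "series": [
    {"tx": -15,"ty": 0,"tz": 0,"turn": 0,"fingers": 0},
    {"tx": -50,"ty": 0,"tz": 0,"turn": 0,"fingers": 0},
    {"tx": -70,"ty": 0,"tz": -50,"turn": 0,"fingers": 0},
    {"tx": -70,"ty": 0,"tz": -110,"turn": 0,"fingers": 0},
    {"tx": -70,"ty": 0,"tz": -130,"turn": 0,"fingers": 0}
  ]
}}

```text
time: 33.33
ee_pos: [0.442, 0.0696, 0.2242]
tool_rot: [0.003, 0.72, 0.694, 0.003]
contact_force: [0.2, -0.5, 0.2]
grip_width: -0.0002
gripper_force: 0.0
```

```bash
python3 gang.py; python3 - <<'E'
from h import *
a=cam("side")["image"][120:250,170:330]; w=cam("wrist")["image"]; t=cam("top")["image"][185:320,90:240]
o=np.hstack([cv2.resize(a,(400,325),interpolation=3),cv2.resize(w,(400,325))])
cv2.imwrite("pics/c20.png",cv2.cvtColor(o,4)); np.save("pics/t20.npy",t)
E
```

```text
top 92 dir -1.6 ends [[0.4176, 0.1505], [0.5704, 0.1463]]
side 251 dir -1.1 ends [[0.4183, 0.1476], [0.5674, 0.1448]]
```

View pics/c20.png

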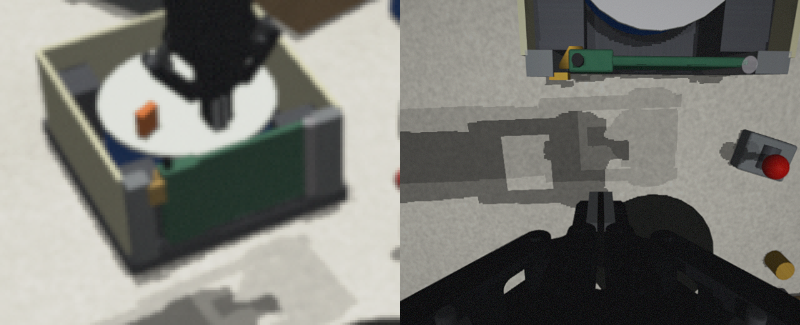

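The gate looks shut in line with the fence. One close crop will check the bolt and strike.

```bash
python3 - <<'E'
from h import *
d=cam("wrist"); W=cloud(d)
cv2.imwrite("pics/c21.png",cv2.cvtColor(cv2.resize(d["image"][60:140,190:350],(800,400),interpolation=3),4))
hsv=cv2.cvtColor(d["image"],cv2.COLOR_RGB2HSV).astype(int); H,S,V=hsv[...,0],hsv[...,1],hsv[...,2]; x,y,z=[W[...,i] for i in range(3)]
g=(H>45)&(H<90)&(S>60)&(z>.112)&(z<.128); 
vx,vy,x0,y0=cv2.fitLine(W[g][:,:2].astype(np.float32),cv2.DIST_HUBER,0,.001,.001).ravel(); print("gate dir",np.degrees(np.arctan(vy/vx)),g.sum())
thin=g&(x>.47); vx,vy,x0,y0=cv2.fitLine(W[thin][:,:2].astype(np.float32),cv2.DIST_HUBER,0,.001,.001).ravel(); print("thin part",np.degrees(np.arctan(vy/vx)))
E
```

```text
gate dir -2.0473073 5420
thin part -2.325839
```

View pics/c21.png

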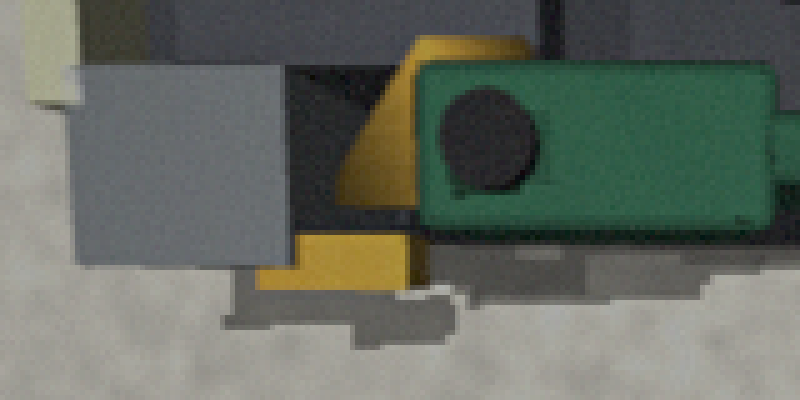

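The bolt stands fully out behind the brass strike, with the tip at (340,200) and the strike at (330,260), so the gate is latched. The start lever comes last: the knob is at (0.631,0.044), the pivot near (0.668,0.032), and the throw points along -18°.

```bash
python3 mv.py .582 .060 .224 -18;python3 mv.py .582 .060 .086 -18; python3 - <<'E'
from h import *
d=cam("wrist"); W=cloud(d); hsv=cv2.cvtColor(d["image"],cv2.COLOR_RGB2HSV).astype(int); H,S=hsv[...,0],hsv[...,1]
k=((H<6)|(H>174))&(S>150)&(W[...,2]>.06)&(np.hypot(W[...,0]-.63,W[...,1]-.044)<.05); print("knob",k.sum(),np.nanpercentile(W[k],[2,50,98],axis=0).round(4))
E
```

```text
d [ -4.6 143.6  -8. ] turn 15.9 alt -164.1 q6 1.5 rows 2.3017604901597384
d [ -4.6 144.2 129.9] turn 15.9 alt -164.1 q6 1.5 rows 3.1063963527046243
knob 1291 [[0.6174 0.0379 0.0906]
 [0.6247 0.0495 0.102 ]
 [0.6367 0.0587 0.1069]]
```

{"name": "jog_arm", "arguments": {
  "series": [
    {"tx": -5,"ty": 50,"tz": -5,"turn": 8,"fingers": 0},
    {"tx": -5,"ty": 100,"tz": -5,"turn": 16,"fingers": 0},
    {"tx": -5,"ty": 143,"tz": -5,"turn": 16,"fingers": 0},
    {"tx": -5,"ty": 143,"tz": -5,"turn": 16,"fingers": 0},
    {"tx": -5,"ty": 143,"tz": 50,"turn": 16,"fingers": 0},
    {"tx": -5,"ty": 143,"tz": 100,"turn": 16,"fingers": 0},
    {"tx": -5,"ty": 143,"tz": 129,"turn": 16,"fingers": 0},
    {"tx": -5,"ty": 143,"tz": 129,"turn": 16,"fingers": 0}
  ]
}}

```text
time: 34.67
ee_pos: [0.5786, 0.0596, 0.0862]
tool_rot: [-0.003, 0.809, 0.587, -0.003]
contact_force: [-0.3, -0.0, -0.2]
grip_width: 0.0002
gripper_force: 0.0
```

```bash
python3 mv.py .681 .029 .086 -18
```

```text
d [  2.7 106.8  -0.7] turn -0.1 alt 179.9 q6 16.6 rows 1.7094583392647382
```

{"name": "jog_arm", "arguments": {
  "series": [
    {"tx": 1,"ty": 20,"tz": 0,"turn": 0,"fingers": 0},
    {"tx": 1,"ty": 40,"tz": 0,"turn": 0,"fingers": 0},
    {"tx": 2,"ty": 60,"tz": 0,"turn": 0,"fingers": 0},
    {"tx": 2,"ty": 75,"tz": 0,"turn": 0,"fingers": 0},
    {"tx": 3,"ty": 90,"tz": 0,"turn": 0,"fingers": 0},
    {"tx": 3,"ty": 100,"tz": 0,"turn": 0,"fingers": 0},
    {"tx": 3,"ty": 106,"tz": 0,"turn": 0,"fingers": 0},
    {"tx": 3,"ty": 106,"tz": 0,"turn": 0,"fingers": 0}
  ]
}}

```text
time: 35.67
ee_pos: [0.6825, 0.03, 0.0908]
tool_rot: [-0.002, 0.809, 0.587, -0.002]
contact_force: [-9.2, 2.0, 9.1]
grip_width: 0.0001
gripper_force: 5.7
```

```bash
cat > knob.py <<'E'
from h import *
for n in ("top","side"):
    d=cam(n); W=cloud(d); hsv=cv2.cvtColor(d["image"],cv2.COLOR_RGB2HSV).astype(int); H,S=hsv[...,0],hsv[...,1]
    k=((H<6)|(H>174))&(S>150)&(W[...,2]>.06)&(np.hypot(W[...,0]-.67,W[...,1]-.03)<.08); print(n,k.sum(),np.nanmedian(W[k],0).round(4))
print(arm.get_state()["contact_force"])
E
python3 knob.py
```

```text
top 477 [0.6538 0.0353 0.4   ]
side 42 [0.6987 0.0158 0.1011]
[-8.1389661   2.20972653  9.54648912]
```

{"name": "jog_arm", "arguments": {
  "series": [
    {"tx": 0,"ty": -10,"tz": 0,"turn": 0,"fingers": 0},
    {"tx": 0,"ty": -40,"tz": 0,"turn": 0,"fingers": 0},
    {"tx": 0,"ty": -70,"tz": -20,"turn": 0,"fingers": 0},
    {"tx": 0,"ty": -90,"tz": -80,"turn": 0,"fingers": 0},
    {"tx": 0,"ty": -140,"tz": -140,"turn": 0,"fingers": 0},
    {"tx": 0,"ty": -200,"tz": -150,"turn": 0,"fingers": 0},
    {"tx": 0,"ty": -200,"tz": -150,"turn": 0,"fingers": 0}
  ]
}}

```text
time: 36.65
ee_pos: [0.4922, 0.0924, 0.2415]
tool_rot: [0.001, 0.809, 0.588, 0.001]
contact_force: [0.5, -0.4, 0.2]
grip_width: 0.0
gripper_force: 0.0
```

```bash
python3 knob.py; python3 gang.py; python3 circ.py .0955; python3 - <<'E'
from h import *
d=cam("side");cv2.imwrite("pics/s22.png",cv2.cvtColor(cv2.resize(d["image"][90:350,150:500],(700,520),interpolation=3),4))
E
```

```text
top 83 [0.7014 0.0208 0.1037]
side 43 [0.7014 0.0156 0.1012]
[-0.19311495  0.14255859 -0.83020386]
top 128 dir 1.2 ends [[0.4299, 0.1501], [0.4601, 0.1507]]
side 259 dir -1.0 ends [[0.4182, 0.1473], [0.5666, 0.1447]]
wrist [0.4898 0.2703] 28 0.0045
top [0.5021 0.2704] 37 0.0009
side [0.5007 0.2728] 32 0.0023
[0.4942 0.0912 0.2391] 36.85 -7.639992586146073e-05
```

View pics/s22.png

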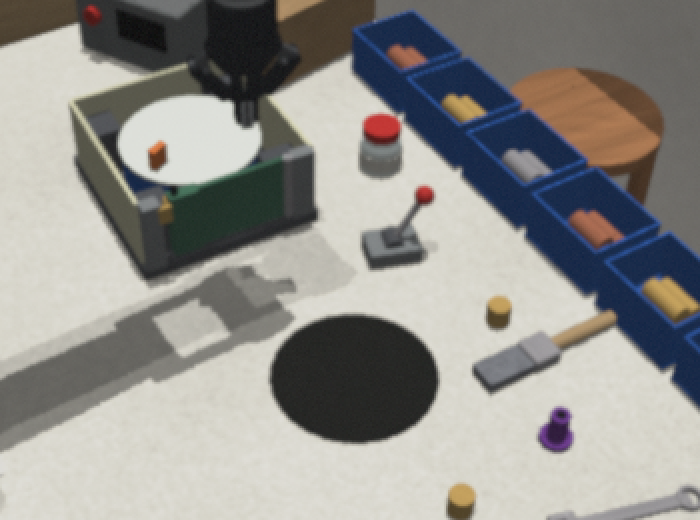

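The lid is seated, the gate is shut, the lever is over (knob at (424,195)), and the bushes are in place.

```bash
python3 -c "
from bench import arm
print(arm.close_job())"
```

```text
the job is handed in; nothing more can be done
None
```

The job is handed in, with no verdict shown: both steel hubs are in the bowl, the lid is seated, the gate is shut and latched, the start lever is thrown over, and nothing else on the bench was touched.

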